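# Fill a bauble carrier, hang it on the drying rail and slide it to its marker

## Task

Take the loose bauble off its nail and stand it, stem down, in the empty socket of the carrier with the red grip. Then hang the filled carrier by its hook on the drying rail, through the gap in the yellow retaining strip, and slide it along the rail until its red grip is in line with the blue marker clip; leave it hanging freely, straight along the rail. Both baubles stay upright, and the sample board on the rail and the other things on the table are left where they are.

Things in the scene. Friction and masses are not known exactly. Their poses are not given: they have to be found in the camera images.
- bauble: The loose bauble: pale gold swirled glass ball, 56 mm across, on a stem tube 8 mm square; 144 mm high in all, 24 g. Origin at the stem's lower end, z up the stem, ball's centre at z = 116 mm. It starts upright on a nail that stands 73 mm up inside the stem: lift it 80 mm straight up before going sideways. Grasp the ball from above.
- carrier: Carrier standing on the table: 190 mm long (its y), 42 wide (x), 272 high, about 0.35 kg. Origin: centre of the underside. A foot bar, 12 mm thick, has brass sockets at y = -68 (a bauble is fixed in it) and y = +68 mm (empty). An upright strip in the middle (x = -16 to -10, y = -12 to +12 mm) bears the hook and the red grip. Filled, the balls' tops are at z = 160 mm.
- carrier_socket (a point): Floor of the empty brass socket, where the stem's end shall stand: 14 mm above the carrier's underside, at its y = +68 mm. A round tube 14.6 mm inside, with a funnel mouth 22 mm wide whose edge is 30 mm above this point.
- carrier_grip (a point): Grasp point in the red plastic grip on top of the carrier, at its x = -13, y = 0, z = 254 mm. The grip is 14 mm in x, 24 mm in y and spans z = 228 to 272 mm: take it from above, fingers closing along the carrier's y.
- carrier_hook (a point): The point of the carrier's hook that rests on the rail's top: middle of the underside of the bend, at the carrier's x = 0, y = 0, z = 222 mm. The throat spans x = -10 to +12 mm; the nose behind it (x = 12 to 18) reaches 18 mm below this point; the bend is 6 mm thick. The hook is 24 mm wide in y and opens downwards, nose towards +x, away from the robot.
- drying_rail: Green stand, fixed, with a level steel rail 10 mm thick along its y from -220 to +220 mm, axis at x = 0, z = 250 mm. Origin on the table under the rail's middle, x away from the robot. Posts 95 mm behind the rail; base plate 12 mm thick, reaching 40 mm in front of it. A hook gets on or off only in the gap y = -205 to -85 mm; beyond it, a yellow retaining strip runs above the rail.
- rail_gap (a point): Top of the rail at the middle of the gap (rail y = -145 mm), where the hook goes on; axes as the stand's. A filled carrier passes in over the rail when its underside is 51 to 85 mm above the table; hung, its underside is 33 mm above the table.
- rail_mid (a point): Top of the rail at its middle (rail y = 0), 255 mm above the table; axes as the stand's. The yellow strip (y = -85 mm to the +y end, x = 10 to 24 mm) has its underside 11 mm and its top 15 mm above this point: a hook resting on the rail passes below it with 5 mm to spare.
- marker_clip: Blue plastic clip with a white line, 14 mm wide, on the yellow strip. Origin on the rail's top, level with the white line along the rail; axes as the stand's. The clip itself is 7 to 27 mm behind the rail's axis and up to 35 mm above the origin.
- sample_board: Neighbour on the rail, to be left alone: the same hook with a white grip, carrying a plywood board (60 mm wide, 120 mm high) with three colour discs, near the +y end of the rail. Origin 222 mm straight below the rail's top.
- nail_block: Wooden block, 50 x 75 x 22 mm, fixed, with two thin upright nails (2.6 mm, tips at z = 95 mm) at its y = -20 and +20 mm. Origin: centre of the underside. The loose bauble is on the nail at y = -20, its stem's end on the block's top.
- jar: Bystander: red-lidded glitter jar, 49 mm across, 65 mm high; origin at the centre of its underside.
- dropper: Bystander: dropper bottle, 33 mm across, 102 mm high; origin at the centre of its underside.
- coffee_mug: Bystander: blue mug, 82 x 117 x 91 mm; origin at the centre of its underside.
- sander: Bystander: sanding block, 40 x 85 x 31 mm; origin at the centre of its underside.
Things that resemble listed ones, but are neither listed nor needed, are in the scene too. Leave any orange look-alike of the bauble alone.

How it is judged:
By the outcome, as a careful person would: the job done as asked, in the order asked, and still so for the second after the job is handed in, with the robot touching nothing.
It also fails if it takes over 72 s, if anything falls off the work surface, if the arm or the gripper's body presses on something with over 40 N, if the wrist force passes 120 N, or if a joint passes its speed limit or range.

## Robot

A 6-joint arm with a two-finger parallel gripper is mounted at the origin on a cart in front of the work surface, level with it; the furniture and walls round the work are solid. World frame = base frame: x ahead of the robot, y to its left, z up, the work surface at z = 0. Lengths are in m, angles in rad, forces in N, time in s.
With the tool pointing down it reaches from about 0.25 to 0.8 m from the base axis. Payload 8.5 kg.
Tool frame: the origin (TCP) lies at the very end of the fingers, on their centre line; the grasp point (between the pads) lies 19 mm behind it; z points along the fingers, y is the line along which they close (so a half turn about z gives the same grasp; the last joint's range is limited). The gripper opens to 85 mm and grips with 20 to 120 N. Pads are 22 mm wide; open, the fingers measure 114 mm over their backs; the gripper's body (76 mm by 85 mm) begins 54 mm behind the grasp point. The pads swing forward as they close: fully open they stand 13 mm farther back than shut.
Start: joints at [1.232, 0.238, -0.013, 1.319, 0, 1.571], TCP at [0.174, 0.495, 0.194] pointing down, gripper open.
Joint ranges: [-2.66, 2.66], [-1.03, 1.9], [-1.14, 1.46], [-1.82, 2.27], [-1.45, 1.34], [-3.14, 3.14]. Speed limits (rad/s): [2.22, 2.22, 2.79, 3.14, 3.14, 3.14].

## Interface

Orientations are given as [roll, pitch, yaw] about the fixed x, y, z axes, in that order (R = Rz(yaw) Ry(pitch) Rx(roll)).
In Python, from plant import sense, imaging, job gives the robot as it stands. The module is installed in compiled form; this text tells all that it offers.
- The arm moves only by the shell command python3 -m creep 'ROWS' [FORCE]. ROWS is JSON, a list of rows, each a list of 5 numbers: the opening, from -1 (shut) to 1 (fully open), then the shift along the tool's x, y, z in m, then the turn about the tool's z in rad. A call has 1 to 8 rows; each row shifts and turns the commanded pose from where the row before left it, along the tool's axes as they then stand; what a row does not reach is not made up. A row lasts 1/10 s, in which the tool goes at most 50 mm and 8.59 degrees, less where a joint would pass 70% of its speed; a pose out of reach is approached as far as the arm can. A call is refused whole if a number of a shift passes 0.05 or a number of a turn 0.15, either way. A call with a gripper value outside its range is refused whole. The fingers move at their own pace and stop on an object; FORCE is the grip in N (left out, the last holds). Time passes only in rows, so rows that do not move let the fingers close. It gives the time, the measured TCP pose, the force, the opening and the grip force at its end, in the units of the state.
- sense(): the state, without advancing time (a new reading comes with each control period).
- imaging.read_camera(name): name is "side" or "top" or "wrist"; returns a dict with "pixels" (384x512x3 uint8, red, green, blue), "vertical_fov" (degrees; the focal length in pixels is half the picture's height over the tangent of half this angle, whatever the lens; pixels are square), "cx", "cy" (the principal point, pixels), "R" (3x3) and "t" (3): a world point X has camera coordinates R X + t. Camera axes: x right, y down, z forward; pixel columns grow to the right and rows downward; lengths in m; the calibration is good to about 2 mm. The wrist camera is an equidistant fisheye: a pixel r from the principal point sees the ray r / f radians off the axis. A picture is of the moment at which its call begins. There is no depth.
- job.job_done(): hands the job in; it is judged then, once.
Trained networks look in a picture, given as the dict that the camera call returned (one of the last four; its "shot" number tells which), for a name from the list of things; names that differ only in an ending like _2 or _b are one class to them, and where a whole thing is asked for, a point or a joint stands for the part that bears it (a point fixed in the world has none). Each returns a list of dicts, best first, with "conf" (0 to 1); they miss things now and then, are a little off and sometimes report something else, mostly with a low value. They report only what shows in the picture. A call takes as long as a camera call. They do not tell look-alikes from the thing itself.
- imaging.search_frame(picture, target): "uv" ([column, row] in pixels, amid what is visible of it).
The state is a dict: "time": time; "joint_pos": joint angles; "qvel": joint speeds; "joint_torque": joint torques, N m; "eef_pos": TCP position; "eef_rot": TCP orientation; "ft_force": force on the tool from outside, world axes, zero at the start; "ft_torque": the same for the moment, N m; "gripper_width": finger opening in m; "gripper_force": force on a finger pad.
Only numpy, scipy, OpenCV 4.12 (cv2) and the standard library are available. Lean on these libraries where they do the work, as an engineer would, in place of code of your own. Each camera call takes 0.05 s, during which the arm holds its last target. There are 200 camera calls.

## Working session

There is one attempt and no reset: what is moved stays moved. The work goes in short steps, Python scripts to look and compute and a shell command to move; the robot and the scene stay as the last step left them, time stands still between calls to the robot, and variables do not carry over. Pictures are saved under pics/ and viewed, at most 10 in all, crops included, and the job is handed in when it is done.

```bash
mkdir -p pics; cat > h.py <<'E'
import numpy as np, cv2
from plant import sense, imaging, job
from scipy.optimize import least_squares
def f(p): return p["pixels"].shape[0]/2/np.tan(np.radians(p["vertical_fov"])/2)
def proj(p,X,fish=False):
    c=np.asarray(p["R"])@np.asarray(X,float)+np.asarray(p["t"]); F=f(p)
    if fish:
        r=np.hypot(c[0],c[1]); th=np.arctan2(r,c[2]); return np.array([p["cx"]+F*th*c[0]/r,p["cy"]+F*th*c[1]/r])
    return np.array([p["cx"]+F*c[0]/c[2],p["cy"]+F*c[1]/c[2]])
def ray(p,uv,fish=False):
    R=np.asarray(p["R"]);F=f(p);d=np.array([(uv[0]-p["cx"])/F,(uv[1]-p["cy"])/F,1.])
    if fish:
        r=np.hypot(d[0],d[1]);d=np.array([d[0]/r*np.sin(r),d[1]/r*np.sin(r),np.cos(r)])
    d=R.T@d; return -R.T@np.asarray(p["t"]),d/np.linalg.norm(d)
def atz(p,uv,z,fish=False):
    o,d=ray(p,uv,fish); return o+d*(z-o[2])/d[2]
def tri(a,ua,b,ub):
    o1,d1=ray(a,ua);o2,d2=ray(b,ub)
    A=np.stack([d1,-d2],1);s=np.linalg.lstsq(A,o2-o1,rcond=None)[0]
    p,q=o1+d1*s[0],o2+d2*s[1];return (p+q)/2,np.linalg.norm(p-q)
def cam(n,save=None):
    p=imaging.read_camera(n)
    if save: cv2.imwrite("pics/"+save,p["pixels"][:,:,::-1])
    return p
E
cat > a.py <<'E'
from h import *
np.set_printoptions(precision=3,suppress=True)
P={n:cam(n,n+"0.png") for n in("side","top")}
import pickle;pickle.dump(P,open("P0.pkl","wb"))
for n in P:
    p=P[n];print(n,"campos",ray(p,(p["cx"],p["cy"])))
    for t in "bauble carrier carrier_socket carrier_grip carrier_hook drying_rail rail_gap rail_mid marker_clip sample_board nail_block jar dropper coffee_mug sander".split():
        print(t,[(np.round(d["uv"]).astype(int).tolist(),round(d["conf"],2)) for d in imaging.search_frame(p,t)[:4]])
print(sense())
E
python3 a.py; python3 -c "
import cv2;import numpy as np
"
```

```text
side campos (array([ 0.053, -0.919,  0.97 ]), array([ 0.369,  0.673, -0.641]))
bauble [([241, 249], 0.71), ([185, 174], 0.65), ([172, 144], 0.6), ([180, 157], 0.48)]
carrier [([240, 249], 0.64)]
carrier_socket [([243, 250], 0.97)]
carrier_grip [([242, 251], 0.6)]
carrier_hook [([239, 250], 0.56)]
drying_rail [([258, 174], 0.74)]
rail_gap [([259, 179], 0.77), ([239, 250], 0.24)]
rail_mid [([265, 179], 0.73)]
marker_clip []
sample_board [([220, 124], 0.67)]
nail_block [([189, 194], 0.67)]
jar [([223, 214], 0.58)]
dropper [([191, 195], 0.62), ([277, 237], 0.61)]
coffee_mug [([310, 308], 0.94)]
sander [([280, 343], 0.83), ([310, 312], 0.61)]
top campos (array([ 0.365, -0.087,  1.764]), array([ 0.101,  0.01 , -0.995]))
bauble [([176, 210], 0.54), ([202, 216], 0.47)]
carrier [([287, 211], 0.92)]
carrier_socket [([288, 213], 0.65)]
carrier_grip [([289, 212], 0.96), ([203, 215], 0.39)]
carrier_hook [([293, 212], 0.77)]
drying_rail [([213, 159], 0.58)]
rail_gap [([217, 160], 0.84)]
rail_mid [([217, 161], 0.92)]
marker_clip []
sample_board [([166, 167], 0.5)]
nail_block [([199, 210], 0.58), ([286, 212], 0.31)]
jar []
dropper []
coffee_mug [([348, 198], 0.97), ([293, 212], 0.18)]
sander [([353, 227], 0.54)]
{'time': 1.6, 'joint_pos': array([ 1.232,  0.238, -0.014,  1.319,  0.   ,  1.571]), 'qvel': array([-0.   ,  0.001, -0.   , -0.001, -0.002,  0.   ]), 'joint_torque': array([ -0.001, -53.858,  34.669,   0.003,  -0.   ,  -0.   ]), 'eef_pos': array([0.174, 0.495, 0.194]), 'eef_rot': array([-3.141, -0.   ,  2.803]), 'ft_force': array([ 0.793, -0.018,  0.286]), 'ft_torque': array([ 0.005, -0.019, -0.043]), 'gripper_force': 0.0, 'gripper_width': 0.08529523909022978}
```

View pics/side0.png

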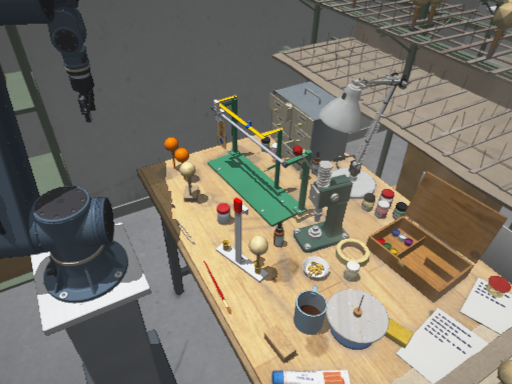

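View pics/top0.png

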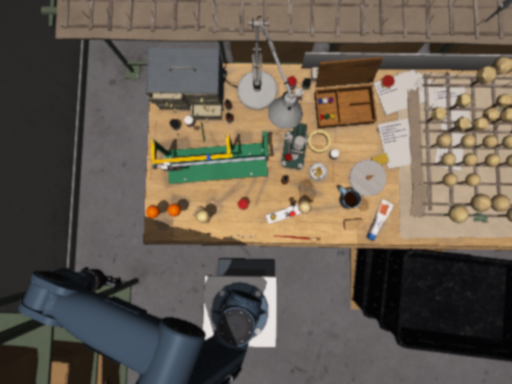

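```bash
cat > b.py <<'E'
import pickle;from h import *
P=pickle.load(open("P0.pkl","rb"))
a=P["side"]["pixels"][85:285,155:315];b=P["top"]["pixels"][125:250,140:320]
A=cv2.resize(a,None,fx=3,fy=3,interpolation=cv2.INTER_CUBIC);B=cv2.resize(b,(320,222),interpolation=cv2.INTER_CUBIC)
m=np.zeros((600,800,3),np.uint8);m[:600,:480]=A;m[:222,480:]=B
cv2.imwrite("pics/m1.png",m[:,:,::-1])
E
python3 b.py
```

```text
(no output)
```

View pics/m1.png

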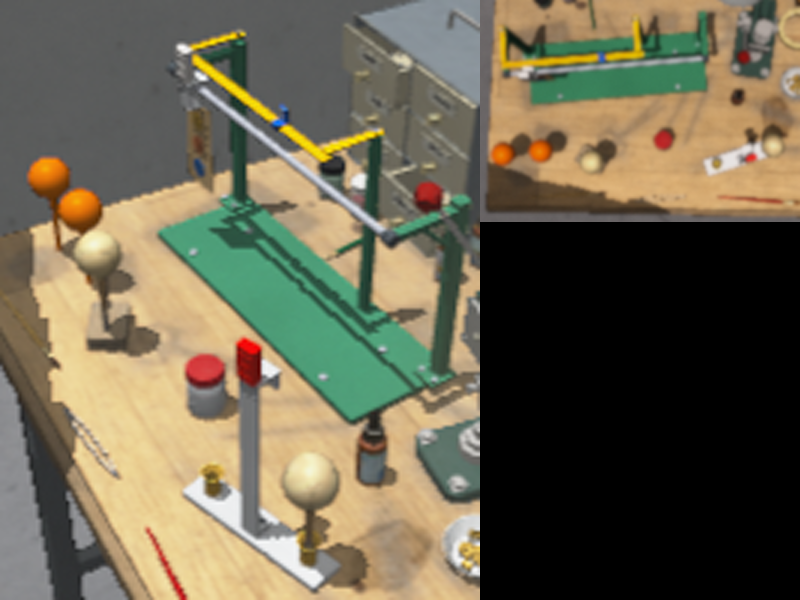

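```bash
cat > c.py <<'E'
import pickle;from h import *
np.set_printoptions(precision=4,suppress=True)
P=pickle.load(open("P0.pkl","rb"));s,t=P["side"],P["top"]
print(f(s),f(t))
for n,a,b,z in [("ball",(187.7,169.7),(203,215),.138),("fixedball",(258.3,245.3),(304.2,206.6),.132),("grip",(238,205.7),(291.9,213.3),.25),("sock",(225.3,241),(272.2,216.7),.044),("railend",(285,164.3),(266,157.6),.25),("clip",(248.7,124),(208,157),.28)]:
    print(n,*tri(s,a,t,b),atz(s,a,z),atz(t,b,z))
E
python3 c.py
```

```text
393.39242422187743 391.29285933999205
ball [0.4113 0.1554 0.1358] 0.0003395844519934422 [0.4102 0.1526 0.138 ] [0.4114 0.155  0.138 ]
fixedball [ 0.4545 -0.2662  0.1282] 0.0026678103346518237 [ 0.454  -0.2696  0.132 ] [ 0.4531 -0.2652  0.132 ]
grip [ 0.4214 -0.2057  0.2469] 0.0025987954118557744 [ 0.4211 -0.2092  0.25  ] [ 0.4201 -0.205   0.25  ]
sock [ 0.4121 -0.1352  0.0436] 0.0013749552352848766 [ 0.4126 -0.1357  0.044 ] [ 0.4114 -0.1349  0.044 ]
railend [ 0.6394 -0.1034  0.2467] 0.005446126230042095 [ 0.6395 -0.1079  0.25  ] [ 0.6364 -0.102   0.25  ]
clip [0.6332 0.1206 0.2769] 0.005459416049109615 [0.6333 0.1152 0.28  ] [0.6302 0.1213 0.28  ]
```

```bash
python3 -m creep '[[1,0,0,-0.02,0.14],[1,0,0,-0.02,0.14],[1,0,0,-0.02,0.14],[1,0,0,-0.02,0.14],[1,0,0,0,0.14],[1,0,0,0,0.14],[1,0,0,0,0.09],[1,0,0,0,0]]'
python3 -m creep '[[1,-0.033,0.01,0,0],[1,-0.033,0.01,0,0],[1,-0.033,0.01,0,0],[1,-0.033,0.01,0,0],[1,-0.033,0.01,0,0],[1,-0.033,0.01,0,0]]'
python3 -m creep '[[1,-0.033,0.01,0,0],[1,-0.033,0.01,0,0],[1,-0.033,0.01,0,0],[1,-0.033,0.01,0,0],[1,0,0,0,0],[1,0,0,0,0]]'
cat > d.py <<'E'
from h import *;import sys
np.set_printoptions(precision=4,suppress=True)
p=cam("wrist",sys.argv[1]); import pickle;pickle.dump(p,open("W.pkl","wb"))
s=sense();print(s["time"],s["eef_pos"],s["eef_rot"],p["cx"],p["cy"],f(p),ray(p,(p["cx"]+.1,p["cy"]),True))
for t in sys.argv[2:]: print(t,[(np.round(d["uv"],1).tolist(),round(d["conf"],2)) for d in imaging.search_frame(p,t)[:3]])
E
python3 d.py w1.png bauble nail_block marker_clip rail_gap rail_mid sample_board
```

```text
time: 2.4
eef_pos: [0.1745, 0.4951, 0.2739]
eef_rot: [-3.142, -0.0, 1.872]
ft_force: [-0.4, 0.3, 0.1]
gripper_width: 0.0851
gripper_force: 0.0
time: 3.0
eef_pos: [0.2912, 0.3227, 0.274]
eef_rot: [3.141, -0.0, 1.876]
ft_force: [0.6, 1.1, 0.3]
gripper_width: 0.0857
gripper_force: 0.0
time: 3.6
eef_pos: [0.3684, 0.2093, 0.2739]
eef_rot: [-3.142, -0.0, 1.873]
ft_force: [-0.6, -0.1, -0.4]
gripper_width: 0.0859
gripper_force: 0.0
3.65 [0.368  0.2098 0.2739] [-3.1414 -0.0002  1.8736] 256.31261151181906 189.08274204625587 297.3186396354542 (array([0.3482, 0.2755, 0.4539]), array([ 0.0807, -0.2587, -0.9626]))
bauble [([344.8, 51.2], 0.74), ([328.6, 128.7], 0.67), ([276.2, 223.1], 0.6)]
nail_block [([285.1, 183.4], 0.58)]
marker_clip []
rail_gap [([412.5, 204.2], 0.77)]
rail_mid [([412.4, 206.2], 0.92), ([286.7, 183.1], 0.29)]
sample_board [([473.1, 183.1], 0.69)]
```

View pics/w1.png

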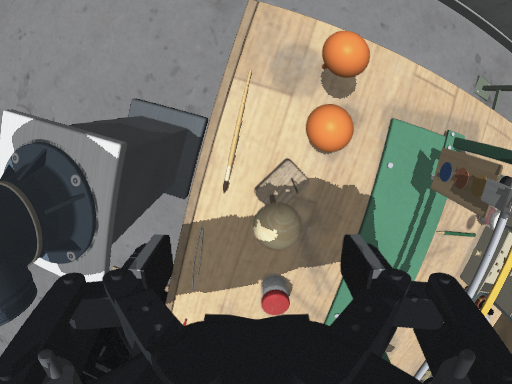

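```bash
python3 - <<'E'
from h import *;import pickle
np.set_printoptions(precision=4,suppress=True)
p=pickle.load(open("W.pkl","rb"))
for uv in [(276.2,223.1),(277,224)]: print(atz(p,uv,.138,True))
print(proj(p,(.4113,.1554,.138),True))
g=atz(p,(277,223.5),.138,True)
s=sense();y=s["eef_rot"][2];d=g-s["eef_pos"];c,sn=np.cos(y),np.sin(y)
print(c*d[0]+sn*d[1],sn*d[0]-c*d[1])
E
```

```text
[0.4084 0.1586 0.138 ]
[0.4096 0.1578 0.138 ]
[277.723  226.2656]
-0.06206344569142669 0.024198422451196386
```

```bash
python3 -m creep '[[1,-0.0315,0.012,0,0],[1,-0.0315,0.0125,0,0],[1,0,0,0,0],[1,0,0,0,0],[1,0,0,0.03,0],[1,0,0,0.02,0],[1,0,0,0,0],[1,0,0,0,0]]'
python3 d.py w2.png bauble
```

```text
time: 4.75
eef_pos: [0.4097, 0.1576, 0.2244]
eef_rot: [-3.141, -0.0, 1.874]
ft_force: [-0.0, -0.5, -0.3]
gripper_width: 0.0855
gripper_force: 0.0
4.8 [0.4103 0.1576 0.2249] [ 3.1407 -0.0001  1.8738] 256.31261151181906 189.08274204625587 297.3186396354542 (array([0.3895, 0.2238, 0.4044]), array([ 0.0809, -0.2588, -0.9625]))
bauble [([317.7, 70.4], 0.7), ([254.9, 187.0], 0.68), ([333.1, 3.5], 0.56)]
```

```bash
python3 - <<'E'
from h import *;import pickle
np.set_printoptions(precision=4,suppress=True)
p=pickle.load(open("W.pkl","rb"))
im=p["pixels"];a=proj(p,(.4113,.1554,.138),True);print(a)
u,v=np.round(a).astype(int)
crop=np.ascontiguousarray(im[v-90:v+90,u-110:u+110]);cv2.imwrite("pics/w2c.png",cv2.resize(crop,None,fx=3,fy=3)[:,:,::-1]);print("off",u-110,v-90)
E
```

```text
[256.8355 185.7228]
off 147 96
```

View pics/w2c.png

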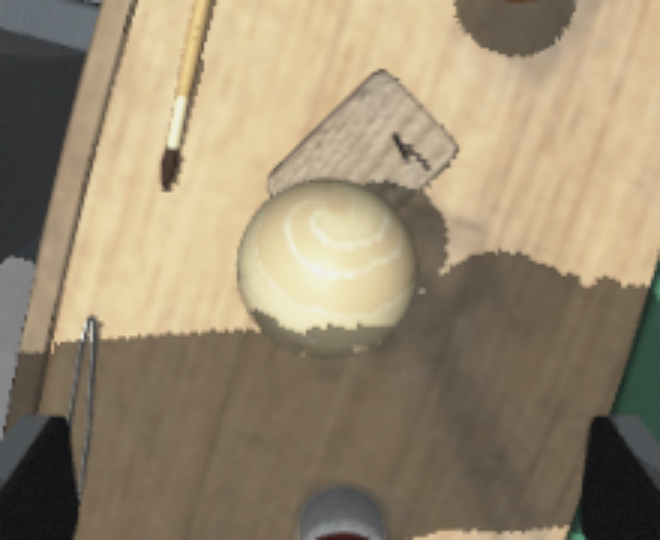

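```bash
python3 -m creep '[[1,-0.002,0,0.03,0],[1,0,0,0.03,0],[1,0,0,0.03,0],[1,0,0,0.017,0],[1,0,0,0,0],[-0.1,0,0,0,0],[-0.1,0,0,0,0],[-0.1,0,0,0,0]]' 25
python3 -m creep '[[-0.1,0,0,0,0],[-0.1,0,0,0,0],[-0.1,0,0,0,0],[-0.1,0,0,0,0]]' 25
```

```text
time: 5.65
eef_pos: [0.4117, 0.1554, 0.1181]
eef_rot: [3.139, -0.0, 1.873]
ft_force: [-0.4, -0.2, -0.8]
gripper_width: 0.0441
gripper_force: 0.0
time: 6.05
eef_pos: [0.4113, 0.1552, 0.1176]
eef_rot: [3.14, -0.0, 1.873]
ft_force: [-0.2, -0.1, 6.2]
gripper_width: 0.0385
gripper_force: 2.9
```

```bash
python3 d.py w3.png bauble; python3 - <<'E'
from h import *
s=sense();print(s["gripper_width"],s["gripper_force"],s["ft_force"])
a=cv2.imread("pics/w3.png")[130:384,120:400]
p=cam("side");b=p["pixels"][130:225,140:240,::-1]
m=np.zeros((508,800,3),np.uint8);m[:,:560]=cv2.resize(a,None,fx=2,fy=2);m[:228,560:800]=cv2.resize(b,(240,228));cv2.imwrite("pics/w3c.png",m)
E
```

```text
6.1 [0.4113 0.1552 0.1176] [ 3.1403 -0.      1.8727] 256.31261151181906 189.08274204625587 297.3186396354542 (array([0.3909, 0.2214, 0.2976]), array([ 0.0821, -0.2584, -0.9625]))
bauble [([350.8, 43.9], 0.86), ([254.8, 226.6], 0.63)]
0.038325492352874246 2.8853336974134436 [-1.57352958 -0.59142118  6.25539978]
```

View pics/w3c.png

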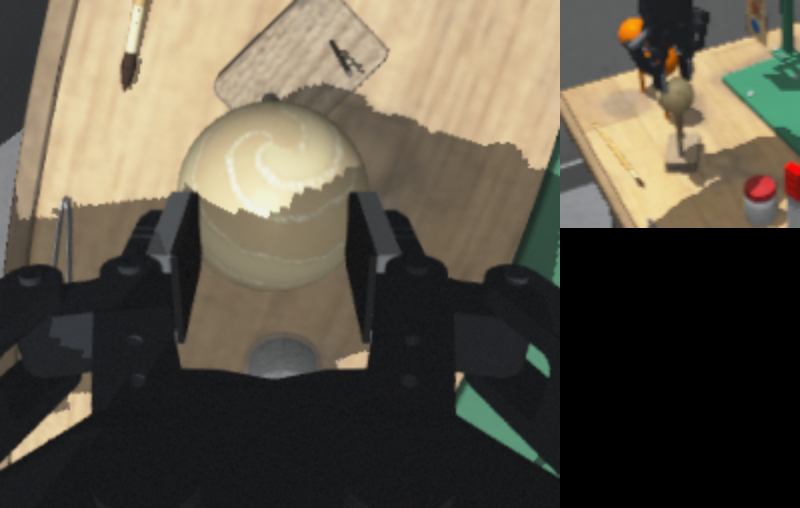

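```bash
python3 - <<'E'
from h import *;import pickle
np.set_printoptions(precision=4,suppress=True)
p=pickle.load(open("W.pkl","rb"))
# ball centre in crop (273,196)/2 +(120,130)
for uv in [(256.5,227.5)]:
  for z in (.10,.12,.13,.138): print(z,atz(p,uv,z,True), "r px", )
s=sense();T=s["eef_pos"];y=s["eef_rot"][2];ty=np.array([np.sin(y),-np.cos(y),0])
for k in(-.019,.019):
  for dz in (0,.01,.02,.03): print(k,dz,(proj(p,T+k*ty+[0,0,dz],True)-[120,130])*2)
for c in [(.4113,.1554,.138),(.4113,.1554,.118)]:
  u=proj(p,c,True); d=np.linalg.norm(ray(p,(1,1),True)[0]-c); print(u,"diam",2*f(p)*np.arcsin(.028/d))
E
```

```text
0.1 [0.4163 0.1409 0.1   ] r px
0.12 [0.4137 0.149  0.12  ] r px
0.13 [0.4124 0.1531 0.13  ] r px
0.138 [0.4114 0.1564 0.138 ] r px
-0.019 0 [212.9408 173.3326]
-0.019 0.01 [209.945  184.9175]
-0.019 0.02 [206.6479 197.7226]
-0.019 0.03 [203.0057 211.9364]
0.019 0 [329.9062 173.1856]
0.019 0.01 [332.8762 184.764 ]
0.019 0.02 [336.1455 197.5622]
0.019 0.03 [339.7579 211.7689]
[255.8234 228.9089] diam 96.17048883175738
[255.8252 216.6277] diam 86.8443945170552
```

```bash
python3 - <<'E'
from h import *;import pickle
np.set_printoptions(precision=4,suppress=True)
p=pickle.load(open("W.pkl","rb"))
s=sense();T=s["eef_pos"];y=s["eef_rot"][2];ty=np.array([np.sin(y),-np.cos(y),0]);tx=np.array([np.cos(y),np.sin(y),0])
print(s["gripper_width"])
for uv,k in [((120+100,130+95),-.019),((120+174,130+95),.019),((120+91,130+172),-.019),((120+184,130+172),.019)]:
  o,d=ray(p,uv,True); l=(k-ty@(o-T))/(ty@d); X=o+l*d-T; print(uv,tx@X,ty@X,X[2])
im=cv2.imread("pics/w3.png")[210:320,190:330]
q=cv2.imread("pics/w1.png")[225:384,130:390]
m=np.zeros((560,800,3),np.uint8);m[:330,:420]=cv2.resize(im,None,fx=3,fy=3,interpolation=cv2.INTER_CUBIC);m[340:340+215,:351]=cv2.resize(q,(351,215))
z=imaging.read_camera("side")["pixels"][130:215,150:220,::-1];m[:425,430:780]=cv2.resize(z,(350,425),interpolation=cv2.INTER_CUBIC)
cv2.imwrite("pics/w3d.png",m)
E
```

```text
0.038515954806950886
(220, 225) 0.008358065370079744 -0.018999999999999975 0.03414706188325303
(294, 225) 0.012638063138191383 0.018999999999999996 0.04454159139675312
(211, 302) -0.009246043098858847 -0.01899999999999998 0.07814247514134579
(304, 302) -0.0033026713762379922 0.01899999999999999 0.08600623981519584
```

View pics/w3d.png

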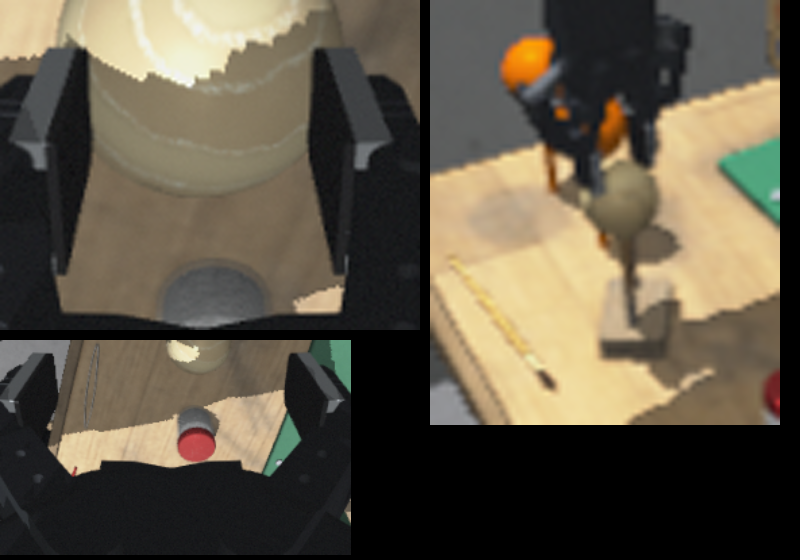

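```bash
python3 -m creep '[[1,0,0,0,0],[1,0,0,0,0],[1,0,0,0,0],[1,0,0,0,0],[1,0,0,0.012,0],[1,0,0,0.013,0],[1,0,0,0,0],[1,0,0,0,0]]' 25
python3 -m creep '[[-0.2,0,0,0,0],[-0.2,0,0,0,0],[-0.2,0,0,0,0],[-0.2,0,0,0,0],[-0.2,0,0,0,0],[-0.2,0,0,0,0],[-0.2,0,0,0,0],[-0.2,0,0,0,0]]' 25
```

```text
time: 7.05
eef_pos: [0.4107, 0.155, 0.092]
eef_rot: [-3.141, 0.0, 1.873]
ft_force: [-0.2, -0.1, -0.0]
gripper_width: 0.0856
gripper_force: 0.0
time: 7.85
eef_pos: [0.4113, 0.1551, 0.0927]
eef_rot: [3.14, 0.0, 1.873]
ft_force: [-1.7, -0.3, 5.8]
gripper_width: 0.0535
gripper_force: 25.1
```

```bash
python3 -m creep '[[1,0,0,0,0],[1,0,0,0,0],[1,0,0,0,0],[1,0,0,0.003,0],[1,0,0,0.003,0],[1,0,0,0,0]]' 25
python3 -m creep '[[-0.2,0,0,0,0],[-0.2,0,0,0,0],[-0.2,0,0,0,0],[-0.2,0,0,0,0],[-0.2,0,0,0,0],[-0.2,0,0,0,0],[-0.2,0,0,0,0],[-0.2,0,0,0,0]]' 25
```

```text
time: 8.45
eef_pos: [0.4104, 0.1549, 0.0853]
eef_rot: [-3.141, 0.0, 1.873]
ft_force: [0.4, -0.5, -0.1]
gripper_width: 0.0853
gripper_force: 0.0
time: 9.25
eef_pos: [0.4109, 0.1551, 0.0862]
eef_rot: [3.141, 0.0, 1.873]
ft_force: [-1.3, -0.5, 5.6]
gripper_width: 0.0537
gripper_force: 25.6
```

```bash
python3 -m creep '[[-0.2,0,0,-0.02,0],[-0.2,0,0,-0.03,0],[-0.2,0,0,-0.03,0],[-0.2,0,0,-0.03,0],[-0.2,0,0,0,0],[-0.2,0,0,0,0]]' 25
python3 - <<'E'
from h import *
np.set_printoptions(precision=4,suppress=True)
p=cam("side","s2.png");t=cam("top","t2.png");s=sense();print(s["eef_pos"],s["gripper_width"],s["gripper_force"],s["ft_force"])
for q in (p,t):
  print([(np.round(d["uv"],1).tolist(),round(d["conf"],2)) for d in imaging.search_frame(q,"bauble")[:4]])
print(proj(p,(.411,.155,.248)),proj(p,(.411,.155,.138)))
a=p["pixels"][105:205,145:225,::-1]
w=cam("wrist","w4.png")["pixels"][130:330,130:390,::-1]
m=np.zeros((500,800,3),np.uint8);m[:,:400]=cv2.resize(a,(400,500),interpolation=cv2.INTER_CUBIC);m[:307,400:]=cv2.resize(w,(400,307));cv2.imwrite("pics/s2c.png",m)
E
```

```text
time: 9.85
eef_pos: [0.4112, 0.1551, 0.196]
eef_rot: [3.141, 0.0, 1.873]
ft_force: [0.4, -0.6, -1.1]
gripper_width: 0.0534
gripper_force: 26.8
[0.4102 0.1548 0.1949] 0.05347346854064111 26.801964472979307 [-0.6029 -0.3552 -0.2055]
[([177.6, 153.2], 0.7), ([184.6, 146.1], 0.56), ([169.9, 143.5], 0.46)]
[([146.9, 216.8], 0.58), ([288.6, 215.4], 0.41)]
[184.7504 142.9117] [187.6464 169.2834]
```

View pics/s2c.png

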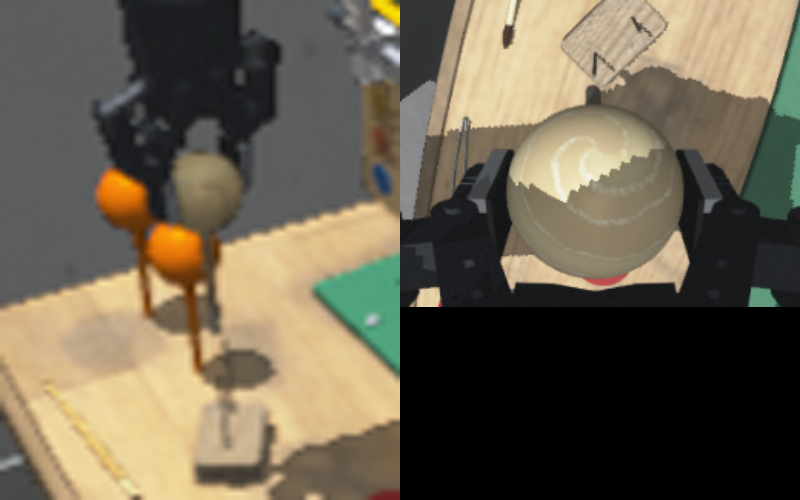

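```bash
python3 - <<'E'
from h import *
np.set_printoptions(precision=4,suppress=True)
w=cam("wrist");s=cam("side");T=sense()["eef_pos"]
g=cv2.cvtColor(w["pixels"],cv2.COLOR_RGB2GRAY)
c=cv2.HoughCircles(g[150:330,150:360],cv2.HOUGH_GRADIENT_ALT if 0 else cv2.HOUGH_GRADIENT,1,50,param1=120,param2=15,minRadius=45,maxRadius=68)
c=c[0][:3]+[150,150,0];print(c)
o,d=ray(w,c[0][:2],True)
for r in (c[0][2],): 
    D=.028/np.sin(r/f(w));print("by size",o+d*D)
for z in (.24,.248):print(z,atz(w,c[0][:2],z,True))
# side triangulation
o2,d2=ray(s,(186.6,143.4));A=np.stack([d,-d2],1);k=np.linalg.lstsq(A,o2-o,rcond=None)[0];print(o+d*k[0],o2+d2*k[1],T)
x=atz(s,(186.6,143.4),.247);print("side ball",x,"stem end pix predicted",proj(s,x-[0,0,.116]), "meas 188,171")
E
```

```text
[[257.5 255.5  56.3]
 [224.5 205.5  52. ]
 [303.5 222.5  50.7]]
by size [0.4118 0.1534 0.2442]
0.24 [0.4125 0.1513 0.24  ]
0.248 [0.4111 0.1554 0.248 ]
[0.4117 0.1536 0.2445] [0.4165 0.1528 0.2457] [0.4104 0.1549 0.1952]
side ball [0.4158 0.1508 0.247 ] stem end pix predicted [189.5475 171.1152] meas 188,171
```

```bash
python3 -m creep '[[-0.2,-0.024,-0.0105,0,0],[-0.2,-0.024,-0.0105,0,0],[-0.2,-0.024,-0.0105,0,0],[-0.2,-0.024,-0.0105,0,0],[-0.2,-0.024,-0.0105,0,0],[-0.2,-0.024,-0.0105,0,0],[-0.2,-0.024,-0.0105,0,0],[-0.2,-0.024,-0.0105,0,0]]' 25
python3 -m creep '[[-0.2,0,0,0,0],[-0.2,0,0,0,0],[-0.2,0,0,0,0]]' 25
python3 d.py w5.png carrier_socket carrier_grip carrier_hook rail_gap rail_mid marker_clip; python3 - <<'E'
from h import *;import pickle
np.set_printoptions(precision=4,suppress=True)
p=pickle.load(open("W.pkl","rb"))
for n,X in dict(mouth=(.412,-.1353,.044),floor=(.412,-.1353,.014),fball=(.4535,-.267,.13),grip=(.4205,-.205,.272)).items(): print(n,proj(p,X,True))
im=cv2.imread("pics/w5.png");cv2.imwrite("pics/w5c.png",np.vstack([cv2.resize(im[20:220,150:400],(750,600))]))
E
```

```text
time: 11.0
eef_pos: [0.3873, -0.0543, 0.1957]
eef_rot: [-3.141, -0.0, 1.873]
ft_force: [0.9, 1.6, -1.0]
gripper_width: 0.0534
gripper_force: 26.8
time: 11.3
eef_pos: [0.3877, -0.0528, 0.1958]
eef_rot: [-3.141, -0.0, 1.873]
ft_force: [-0.2, -0.4, -0.3]
gripper_width: 0.0538
gripper_force: 26.8
11.35 [ 0.3878 -0.0526  0.1958] [-3.1414 -0.0002  1.8736] 256.31261151181906 189.08274204625587 297.3186396354542 (array([0.3675, 0.0135, 0.3758]), array([ 0.0807, -0.2586, -0.9626]))
carrier_socket [([255.8, 313.5], 0.58)]
carrier_grip []
carrier_hook [([252.9, 314.9], 0.57)]
rail_gap [([454.2, 142.0], 0.58)]
rail_mid [([458.3, 139.3], 0.82)]
marker_clip []
mouth [254.9491 237.6481]
floor [255.0471 228.0429]
fball [255.3842 367.2016]
grip [236.8667 445.4301]
```

View pics/w5c.png

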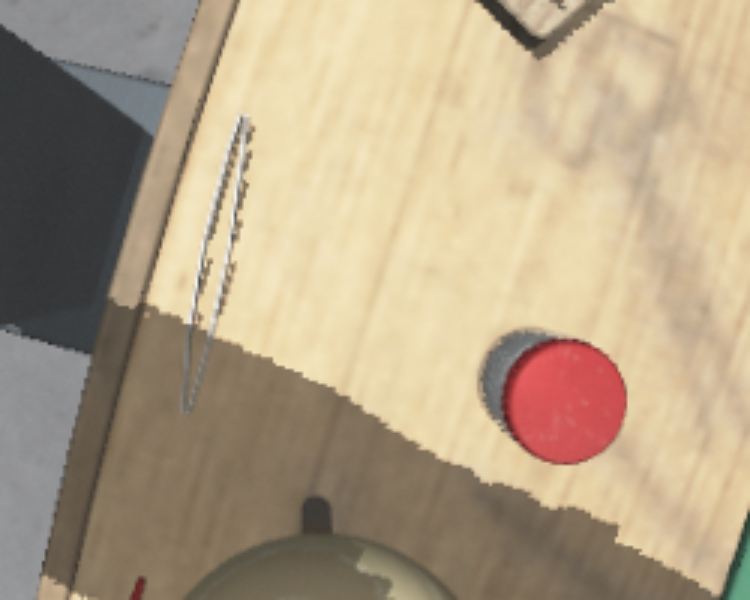

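```bash
python3 -m creep '[[-0.2,-0.021,-0.0135,0,0],[-0.2,-0.021,-0.0135,0,0],[-0.2,-0.021,-0.0135,0,0],[-0.2,-0.021,-0.0135,0,0],[-0.2,-0.021,-0.0135,0,0],[-0.2,-0.021,-0.0135,0,0],[-0.2,0,0,0,0],[-0.2,0,0,0,0]]' 25
python3 d.py w6.png carrier_socket carrier_grip carrier_hook; python3 - <<'E'
from h import *;import pickle
np.set_printoptions(precision=4,suppress=True)
p=pickle.load(open("W.pkl","rb"))
for n,X in dict(mouth=(.412,-.1353,.044),floor=(.412,-.1353,.014),grip=(.4205,-.205,.272)).items(): print(n,proj(p,X,True))
im=cv2.imread("pics/w6.png");cv2.imwrite("pics/w6c.png",cv2.resize(im[40:240,200:460],(780,600),interpolation=cv2.INTER_CUBIC))
# brass blob near
hsv=cv2.cvtColor(im,cv2.COLOR_BGR2HSV);u,v=proj(p,(.412,-.1353,.04),True).astype(int)
for y in range(v-24,v+25,4): print(y,[tuple(int(k) for k in hsv[y,x]) for x in range(u-24,u+25,6)])
E
```

```text
time: 12.45
eef_pos: [0.3477, -0.1977, 0.1959]
eef_rot: [-3.141, -0.0, 1.871]
ft_force: [-0.6, -0.2, -0.9]
gripper_width: 0.0534
gripper_force: 26.8
12.5 [ 0.3479 -0.1973  0.1959] [-3.1416 -0.0003  1.8724] 256.31261151181906 189.08274204625587 297.3186396354542 (array([ 0.3276, -0.1315,  0.3758]), array([ 0.0803, -0.2587, -0.9626]))
carrier_socket [([323.7, 192.9], 0.75)]
carrier_grip [([324.3, 192.7], 0.68)]
carrier_hook [([322.1, 194.2], 0.56)]
mouth [326.3336 134.0759]
floor [320.778  131.8443]
grip [391.8424 322.3211]
109 [(17, 77, 140), (21, 63, 238), (22, 58, 235), (20, 67, 229), (20, 61, 226), (21, 51, 234), (21, 67, 232), (21, 67, 235), (22, 57, 240)]
113 [(18, 76, 138), (120, 2, 136), (90, 1, 232), (110, 3, 229), (105, 2, 231), (100, 3, 235), (20, 68, 230), (21, 66, 237), (21, 60, 237)]
117 [(17, 63, 121), (90, 3, 158), (0, 0, 246), (0, 0, 246), (0, 0, 246), (0, 0, 246), (19, 72, 223), (21, 63, 238), (21, 66, 232)]
121 [(17, 65, 126), (90, 5, 158), (90, 1, 240), (0, 0, 246), (0, 0, 246), (0, 0, 246), (20, 69, 227), (21, 63, 237), (20, 68, 230)]
125 [(17, 70, 132), (100, 5, 1
[... 520 characters left out ...]
 61, 235)]
141 [(17, 74, 131), (105, 7, 156), (90, 3, 158), (20, 119, 120), (20, 113, 88), (20, 123, 217), (21, 68, 230), (19, 73, 227), (21, 55, 241)]
145 [(17, 73, 140), (90, 5, 153), (100, 5, 158), (19, 100, 151), (20, 119, 118), (20, 94, 211), (21, 63, 233), (21, 66, 231), (21, 58, 240)]
149 [(18, 73, 137), (98, 7, 154), (98, 6, 160), (90, 6, 159), (98, 6, 160), (90, 1, 241), (20, 67, 228), (21, 60, 238), (20, 67, 236)]
153 [(17, 72, 131), (105, 3, 154), (100, 5, 158), (90, 3, 159), (90, 6, 160), (98, 6, 157), (19, 70, 225), (22, 56, 240), (20, 66, 238)]
157 [(17, 68, 123), (100, 5, 154), (80, 5, 159), (90, 5, 158), (98, 6, 159), (98, 6, 158), (20, 69, 228), (21, 67, 236), (21, 60, 240)]
```

```bash
python3 - <<'E'
from h import *;import pickle
np.set_printoptions(precision=4,suppress=True)
p=pickle.load(open("W.pkl","rb"));im=cv2.imread("pics/w6.png");hsv=cv2.cvtColor(im,cv2.COLOR_BGR2HSV)
m=((hsv[...,1]>82)&(abs(hsv[...,0].astype(int)-20)<6)).astype(np.uint8)
for y in range(122,152): print(y,"".join("#" if m[y,x] else ("w" if hsv[y,x,1]<12 else ".") for x in range(300,352)))
E
```

```text
122 ..wwwwwwwwwwwwwwwwwwwwwwwwwwwwwwwww.................
123 ...wwwwwwwwwwwwwwwwwwwwwwwwwwwwwwww.................
124 ...wwwwwwwwwwwwwwwwwwwwwwwwwwwwwwww.................
125 ...wwwwwwwwwwwwwwwwwwwwww...wwwwwww.................
126 ..wwwwwwwwwwwwwwwwwww...####..wwwww.................
127 ...wwwwwwwwwwwwww....##########.www.................
128 ...wwwwwwwwwwww..###############.ww.................
129 ...wwwwwwwwwww.##################.w.................
130 ...wwwwwwwwww.###################...................
131 ...wwwwwwwwww.####################.#................
132 ...wwwwwwwww.#######################................
133 ...wwwwwwwww.#######.##..###########................
134 ...wwwwwwwww.##########..##########.................
135 ..wwwwwwwwwww#########...##########.#...............
136 ..wwwwwwwwwww##########..##########.#...............
137 ..wwwwwwwwwww.#########.###########.#...............
138 ..wwwwwwwwwwww#####################.................
139 ..wwwwwwwwwwww.#####################................
140 ..wwwwwwwwwwww.###################.#................
141 ..wwwwwwwwwwwww.##################.#................
142 ..wwwwwwwwwwwww.#################...................
143 ..wwwwwwwwwwwwww.###############....................
144 ..wwwwwwwwwwwwwww.##############.ww.................
145 ...wwwwwwwwwwwwww..#############.ww.................
146 ...wwwwwwwwwwwwwwww.##########.wwww.................
147 ...wwwwwwwwwwwwwwwww.....###..wwwww.................
148 ...wwwwwwwwwwwwwwwwwwww.....wwwwwww.................
149 ...wwwwwwwwwwwwwwwwwwwwwwwwwwwwwwww.................
150 ...wwwwwwwwwwwwwwwwwwwwwwwwwwwwwwww.................
151 ...wwwwwwwwwwwwwwwwwwwwwwwwwwwwwwww.................
```

```bash
python3 - <<'E'
from h import *;import pickle
np.set_printoptions(precision=4,suppress=True)
p=pickle.load(open("W.pkl","rb"));im=cv2.imread("pics/w6.png");hsv=cv2.cvtColor(im,cv2.COLOR_BGR2HSV)
w=(hsv[...,1]<25)
E=[]
for y in (116,120,150,154,160,166,172,178,184,190):
    r=np.where(w[y,285:360])[0]+285;E.append((r.min()-.5,r.max()+.5,y))
L=np.array([atz(p,(a,y),.012,True) for a,b,y in E]);R=np.array([atz(p,(b,y),.012,True) for a,b,y in E])
for Q in(L,R):
    k=np.polyfit(Q[:,1],Q[:,0],1);print("yaw",np.arctan(-k[0]),Q[0],Q[-1])
C=(L+R)/2;print("width",np.linalg.norm((R-L)[:,:2],axis=1))
top=[y for y in range(90,125) if w[y,318]][0];print("end",top,atz(p,(318,top-.5),.012,True))
S=atz(p,(325.3,136.6),.044,True);print("mouth",S)
s=sense();T=s["eef_pos"];y=s["eef_rot"][2];d=S-T;c,sn=np.cos(y),np.sin(y)
print("toolxy",c*d[0]+sn*d[1],sn*d[0]-c*d[1]);print("centreline",C[0],C[-1])
E
```

```text
yaw 0.3320370693275286 [ 0.3832 -0.1244  0.012 ] [ 0.4136 -0.2134  0.012 ]
yaw 0.33620959128610656 [ 0.4227 -0.1108  0.012 ] [ 0.4543 -0.2008  0.012 ]
width [0.0418 0.0418 0.0425 0.0426 0.0428 0.0417 0.0419 0.0421 0.0423 0.0425]
end 113 [ 0.4014 -0.1136  0.012 ]
mouth [ 0.4118 -0.1384  0.044 ]
toolxy 0.03683025668526057 0.07830220705134928
centreline [ 0.403  -0.1176  0.012 ] [ 0.4339 -0.2071  0.012 ]
```

```bash
python3 - <<'E'
from h import *;import pickle
np.set_printoptions(precision=4,suppress=True)
p=pickle.load(open("W.pkl","rb"));im=cv2.imread("pics/w6.png")
g=cv2.cvtColor(im,cv2.COLOR_BGR2GRAY)
for r in range(178,206,2): print(r,g[r,240:272].tolist())
s=sense();T=s["eef_pos"];y=s["eef_rot"][2];c,sn=np.cos(y),np.sin(y)
for uv in [(255.3,186),(255.3,188)]:
    X=atz(p,uv,.132,True);d=X-T;print(uv,"rel tool",c*d[0]+sn*d[1],sn*d[0]-c*d[1])
gg=g[150:330,150:360]
E
```

```text
178 [129, 130, 130, 130, 129, 130, 127, 128, 127, 128, 128, 128, 125, 122, 120, 123, 125, 126, 129, 129, 131, 126, 120, 116, 119, 124, 127, 128, 128, 128, 127, 127]
180 [129, 129, 130, 130, 130, 129, 127, 126, 127, 125, 126, 123, 121, 120, 122, 125, 128, 129, 130, 131, 129, 124, 120, 121, 124, 128, 129, 129, 127, 127, 127, 126]
182 [128, 127, 127, 126, 128, 127, 125, 126, 125, 126, 123, 120, 118, 118, 123, 127, 130, 132, 133, 133, 129, 125, 122, 126, 128, 130, 131, 132, 130, 131, 130, 129]
184 [127, 128, 126, 125, 125, 124, 125, 125, 125, 125, 123, 121, 118, 119, 117, 120, 124, 134, 136, 133, 127, 125, 124, 128, 131, 129, 130, 130, 129, 130, 130, 127]
186 [128, 129, 128, 126, 124, 123, 123, 125, 126, 126, 124, 112, 77, 62, 62, 63, 62, 70, 101, 119, 126, 125, 125, 129, 128, 130, 131, 130, 128, 125, 127, 125]
188 [127, 127, 126, 122, 120, 119, 121, 123, 125, 124, 111, 65, 61, 61, 62, 62, 60, 63, 61, 72, 110, 121, 124, 126, 128, 130, 132, 129, 129, 127, 124, 123]
190 [229, 199, 126, 122, 118, 117, 119, 122, 123, 122, 100, 61, 62, 62, 61, 62, 64, 61, 61, 68, 98, 121, 123, 125, 127, 130, 
[... 478 characters left out ...]
 115, 116, 119]
198 [228, 228, 226, 215, 203, 200, 193, 194, 162, 101, 85, 76, 79, 79, 80, 79, 80, 77, 75, 78, 78, 86, 87, 97, 101, 101, 105, 107, 106, 108, 112, 116]
200 [137, 132, 84, 85, 86, 85, 86, 86, 87, 86, 86, 86, 87, 88, 88, 88, 87, 87, 88, 86, 85, 86, 87, 87, 88, 89, 87, 85, 86, 86, 85, 85]
202 [87, 88, 90, 89, 90, 91, 89, 89, 89, 89, 92, 91, 93, 92, 92, 91, 92, 91, 91, 92, 91, 90, 92, 91, 89, 91, 89, 90, 92, 90, 89, 91]
204 [94, 93, 91, 90, 89, 89, 88, 89, 89, 89, 91, 91, 89, 91, 90, 91, 90, 89, 92, 91, 91, 92, 94, 95, 96, 94, 92, 92, 91, 91, 93, 93]
(255.3, 186) rel tool 0.0026893706910698536 -0.0010136087822090866
(255.3, 188) rel tool 0.000926174987035556 -0.0010213908936782584
```

```bash
python3 -m creep '[[-0.2,0.0195,0,0,0],[-0.2,0.019,0,0,0],[-0.2,0,0.02,0,0],[-0.2,0,0.02,0,0],[-0.2,0,0.02,0,0],[-0.2,0,0.019,0,0],[-0.2,0,0,0,0],[-0.2,0,0,0,0]]' 25
python3 -m creep '[[-0.2,0,0,0.025,0],[-0.2,0,0,0.025,0],[-0.2,0,0,0.02,0],[-0.2,0,0,0.01,0],[-0.2,0,0,0,0],[-0.2,0,0,0,0]]' 25
python3 - <<'E'
from h import *
np.set_printoptions(precision=4,suppress=True)
p=cam("side","s3.png");b=p["pixels"][195:275,195:285,::-1];print(sense()["eef_pos"],proj(p,(.4115,-.138,.044)))
q=cam("wrist","w7.png")["pixels"][100:260,160:360,::-1]
m=np.zeros((560,800,3),np.uint8);m[:400,:450]=cv2.resize(b,(450,400),interpolation=cv2.INTER_CUBIC);m[:280,450:]=cv2.resize(q,(350,280));cv2.imwrite("pics/s3c.png",m)
E
```

```text
time: 13.45
eef_pos: [0.4117, -0.1369, 0.1957]
eef_rot: [-3.141, -0.0, 1.874]
ft_force: [-0.9, -0.5, -0.7]
gripper_width: 0.0536
gripper_force: 26.8
time: 14.05
eef_pos: [0.4119, -0.1376, 0.1166]
eef_rot: [3.141, 0.0, 1.873]
ft_force: [-0.4, -0.1, -0.4]
gripper_width: 0.0537
gripper_force: 26.8
[ 0.4123 -0.1377  0.1169] [225.3164 241.5877]
```

```bash
python3 -m creep '[[-0.2,0,0,0.006,0],[-0.2,0,0,0.006,0],[-0.2,0,0,0,0]]' 25;python3 -m creep '[[-0.2,0,0,0.006,0],[-0.2,0,0,0.006,0],[-0.2,0,0,0,0]]' 25; python3 -m creep '[[-0.2,0,0,0.005,0],[-0.2,0,0,0.004,0],[-0.2,0,0,0,0]]' 25
```

```text
time: 14.45
eef_pos: [0.4113, -0.1372, 0.1032]
eef_rot: [-3.141, -0.001, 1.873]
ft_force: [0.7, 0.4, 0.2]
gripper_width: 0.0534
gripper_force: 26.8
time: 14.75
eef_pos: [0.4112, -0.1372, 0.091]
eef_rot: [-3.14, -0.001, 1.873]
ft_force: [0.5, 0.6, 0.4]
gripper_width: 0.0536
gripper_force: 26.8
time: 15.05
eef_pos: [0.4115, -0.1373, 0.0824]
eef_rot: [-3.141, -0.0, 1.873]
ft_force: [0.6, -0.9, -0.2]
gripper_width: 0.0536
gripper_force: 26.8
```

```bash
python3 -m creep '[[-0.2,0,0,0.003,0],[-0.2,0,0,0,0]]' 25;python3 -m creep '[[-0.2,0,0,0.002,0],[-0.2,0,0,0,0]]' 25; python3 -m creep '[[-0.2,0,0,0.001,0],[-0.2,0,0,0,0]]' 25
```

```text
time: 15.25
eef_pos: [0.4117, -0.1374, 0.0797]
eef_rot: [-3.141, -0.0, 1.873]
ft_force: [0.4, -0.9, -0.6]
gripper_width: 0.0534
gripper_force: 26.8
time: 15.45
eef_pos: [0.4122, -0.1377, 0.0783]
eef_rot: [3.141, 0.001, 1.873]
ft_force: [-0.4, 0.1, 2.9]
gripper_width: 0.0532
gripper_force: 27.0
time: 15.65
eef_pos: [0.4126, -0.138, 0.078]
eef_rot: [3.14, 0.002, 1.873]
ft_force: [-3.5, -1.0, 14.2]
gripper_width: 0.0534
gripper_force: 27.6
```

```bash
python3 -m creep '[[-0.2,0,0,-0.002,0],[0.2,0,0,0,0],[1,0,0,0,0],[1,0,0,0,0],[1,0,0,0,0],[1,0,0,-0.01,0],[1,0,0,-0.03,0],[1,0,0,-0.04,0]]' 25
python3 -m creep '[[1,0,0,-0.045,0],[1,0,0,-0.045,0],[1,0,0,-0.045,0],[1,0,0,-0.045,0],[1,0,0,0,0.14],[1,0,0,0,0.14],[1,0,0,0,0.14],[1,0,0,0,0.14]]' 25
python3 -m creep '[[1,0,0,0,0.14],[1,0,0,0,0.14],[1,0,0,0,0.14],[1,0,0,0,0.14],[1,0,0,0,0.14],[1,0,0,0,0.14],[1,0,0,0,0.14],[1,0,0,0,0]]' 25
python3 - <<'E'
from h import *
s=sense();y=s["eef_rot"][2];c,sn=np.cos(y),np.sin(y);d=np.array([.422,-.207])-s["eef_pos"][:2]
print(c*d[0]+sn*d[1],sn*d[0]-c*d[1])
p=cam("side");t=cam("top")
for q in(p,t): print([(np.round(d["uv"],1).tolist(),round(d["conf"],2)) for d in imaging.search_frame(q,"bauble")[:5]])
print(proj(p,(.412,-.139,.13)),proj(t,(.412,-.139,.13)),proj(p,(.4343+.022,-.2033-.064,.13)))
E
```

```text
time: 16.45
eef_pos: [0.4106, -0.137, 0.1593]
eef_rot: [-3.139, -0.002, 1.873]
ft_force: [1.2, -0.3, -0.6]
gripper_width: 0.0856
gripper_force: 0.0
time: 17.25
eef_pos: [0.4117, -0.1373, 0.3397]
eef_rot: [3.141, 0.0, 1.307]
ft_force: [0.0, -0.6, 0.1]
gripper_width: 0.0854
gripper_force: 0.0
time: 18.05
eef_pos: [0.4117, -0.1373, 0.3396]
eef_rot: [3.141, -0.0, 0.331]
ft_force: [-0.5, 0.0, 0.7]
gripper_width: 0.0849
gripper_force: 0.0
-0.01284235116964913 0.06924581945591182
[([221.4, 224.5], 0.77), ([174.0, 144.9], 0.66), ([179.7, 154.0], 0.51)]
[([176.7, 209.0], 0.64), ([152.0, 214.0], 0.43)]
[224.8529306  222.36456683] [273.7749501  216.02530088] [258.5913191  244.96536874]
```

```bash
python3 -m creep '[[1,-0.006,0.035,0,0],[1,-0.006,0.034,0,0],[1,0,0,0,0],[1,0,0,0,0]]' 25
python3 d.py w8.png carrier_grip bauble; python3 - <<'E'
from h import *;import pickle
np.set_printoptions(precision=4,suppress=True)
p=pickle.load(open("W.pkl","rb"));im=cv2.imread("pics/w8.png");hsv=cv2.cvtColor(im,cv2.COLOR_BGR2HSV)
u,v=proj(p,(.422,-.207,.272),True);print(u,v)
m=(((hsv[...,0]<8)|(hsv[...,0]>172))&(hsv[...,1]>150)&(hsv[...,2]>60)).astype(np.uint8)
n,l,st,ce=cv2.connectedComponentsWithStats(m)
for i in range(1,n):
    if st[i,4]>60: print(st[i],ce[i],cv2.minAreaRect(np.argwhere(l==i)[:,::-1].astype(np.float32)))
y0,x0=int(v)-40,int(u)-30
for y in range(y0,y0+76,3): print(y,"".join("#" if m[y,x] and hsv[y,x,2]>200 else "+" if m[y,x] else "." for x in range(x0,x0+64)))
E
```

```text
time: 18.65
eef_pos: [0.4229, -0.2069, 0.3387]
eef_rot: [-3.141, 0.001, 0.333]
ft_force: [-1.2, -0.2, 0.2]
gripper_width: 0.0857
gripper_force: 0.0
18.7 [ 0.4228 -0.2063  0.3388] [-3.141   0.0003  0.3334] 256.31261151181906 189.08274204625587 297.3186396354542 (array([ 0.4878, -0.1837,  0.5186]), array([-0.2556, -0.0888, -0.9627]))
carrier_grip [([268.7, 150.9], 0.85)]
bauble [([203.7, 152.0], 0.76), ([5.0, 77.8], 0.66)]
256.87877842948694 189.66733402886354
[134  74  27  27 482] [146.4751  86.8568] ((147.0, 87.0), (26.0, 26.0), 90.0)
[211 174  79  44 792] [255.9104 190.303 ] ((255.76922607421875, 187.1538543701172), (84.30770874023438, 32.153846740722656), 22.61986541748047)
149 ................................................................
152 ................................................................
155 ................................................................
158 ................................................................
161 ................................................................
164 ................................................................
1
[... 678 characters left out ...]
..........
197 ............++++++++++..........................................
200 ...................++++++++.....................................
203 ..........................+++++++++.............................
206 ..................................++++++++......................
209 .........................................+++++++++..............
212 ................................................+++++++++.......
215 ........................................................++++++++
218 ................................................................
221 ................................................................
224 ................................................................
```

```bash
python3 - <<'E'
from h import *;import pickle
p=pickle.load(open("W.pkl","rb"));print(atz(p,(256,188),.272,True),proj(p,(.412,-.139,.13),True))
E
python3 -m creep '[[1,0,0,0.03,0],[1,0,0,0.03,0],[1,0,0,0.02,0],[1,0,0,0.01,0],[1,0,0,0,0]]' 25
python3 -m creep '[[1,0,0,0.015,0],[1,0,0,0.015,0],[1,0,0,0.015,0],[1,0,0,0,0],[1,0,0,0,0]]' 25
```

```text
[ 0.42316322 -0.20579843  0.272     ] [205.85539061 151.37939074]
time: 19.3
eef_pos: [0.4225, -0.2057, 0.2484]
eef_rot: [-3.141, 0.001, 0.334]
ft_force: [0.3, -0.3, 0.6]
gripper_width: 0.0855
gripper_force: 0.0
time: 19.8
eef_pos: [0.4235, -0.2066, 0.2051]
eef_rot: [3.141, -0.001, 0.333]
ft_force: [-0.2, -0.0, -0.2]
gripper_width: 0.0856
gripper_force: 0.0
```

```bash
python3 -m creep '[[0,0,0,0.002,0],[-0.7,0,0,0,0],[-0.7,0,0,0,0],[-0.7,0,0,0,0],[-0.7,0,0,0,0],[-0.7,0,0,0,0],[-0.7,0,0,0,0],[-0.7,0,0,0,0]]' 70
python3 -m creep '[[-0.7,0,0,0,0],[-0.7,0,0,0,0]]' 80
```

```text
time: 20.6
eef_pos: [0.4232, -0.2067, 0.2024]
eef_rot: [3.141, -0.0, 0.333]
ft_force: [-2.0, -0.4, 5.8]
gripper_width: 0.0227
gripper_force: 69.7
time: 20.8
eef_pos: [0.4232, -0.2067, 0.2024]
eef_rot: [3.141, -0.0, 0.333]
ft_force: [-0.7, -0.1, 5.7]
gripper_width: 0.0225
gripper_force: 78.0
```

```bash
python3 -m creep '[[-0.7,0,0,-0.01,0],[-0.7,0,0,-0.02,0],[-0.7,0,0,-0.02,0],[-0.7,0,0,-0.018,0],[-0.7,0,0,0,0],[-0.7,0,0,0,0]]' 80
python3 d.py w9.png rail_gap rail_mid marker_clip sample_board carrier_hook; python3 - <<'E'
from h import *;import pickle
s=cam("side","s9.png");t=cam("top","t9.png");pickle.dump((s,t),open("S9.pkl","wb"))
w=cv2.imread("pics/w9.png");b=cv2.imread("pics/s9.png")[95:275,185:305]
m=np.zeros((600,800,3),np.uint8);m[:384,:512]=w;m[:432,512:]=cv2.resize(b,(288,432),interpolation=cv2.INTER_CUBIC)
m[384:600,:512]=cv2.resize(cv2.imread("pics/t9.png")[140:200,145:287],(512,216),interpolation=cv2.INTER_CUBIC);cv2.imwrite("pics/m9.png",m)
E
```

```text
time: 21.4
eef_pos: [0.423, -0.2065, 0.2695]
eef_rot: [-3.141, 0.0, 0.333]
ft_force: [-0.6, -0.5, -4.1]
gripper_width: 0.0227
gripper_force: 78.7
21.45 [ 0.4227 -0.2063  0.269 ] [-3.1406  0.0011  0.3328] 256.31261151181906 189.08274204625587 297.3186396354542 (array([ 0.4879, -0.1832,  0.4494]), array([-0.2552, -0.0892, -0.9628]))
rail_gap [([164.5, 3.2], 0.59)]
rail_mid [([162.8, 4.8], 0.96), ([180.1, 172.2], 0.68)]
marker_clip []
sample_board []
carrier_hook [([266.2, 181.7], 0.68)]
```

View pics/m9.png

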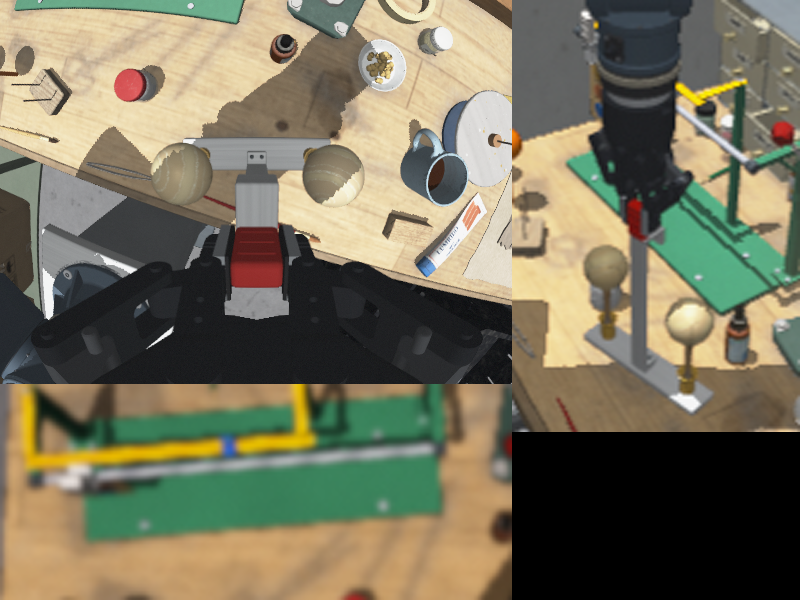

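```bash
python3 - <<'E'
from h import *;import pickle
np.set_printoptions(precision=4,suppress=True)
P=pickle.load(open("P0.pkl","rb"))
for n,box in (("top",(150,150,240,172)),("side",(205,85,300,170))):
    p=P[n];hsv=cv2.cvtColor(p["pixels"],cv2.COLOR_RGB2HSV);x0,y0,x1,y1=box
    h=hsv[...,0].astype(int)
    b=(h>100)&(h<128)&(hsv[...,1]>120);yl=(h>20)&(h<33)&(hsv[...,1]>150)
    bb=np.argwhere(b[y0:y1,x0:x1])[:,::-1]+[x0,y0];print(n,"blue",bb.mean(0) if len(bb) else None,bb.tolist())
    q=np.argwhere(yl[y0:y1,x0:x1])[:,::-1]+[x0,y0]
    if n=="top":
        # main strip: per-column median of lowest cluster
        C=[]
        for u in range(158,229,3):
            r=q[q[:,0]==u][:,1]
            if len(r): r=r[r>r.max()-5];C.append((u,r.mean()))
        X=np.array([atz(p,c,.27) for c in C]);k=np.polyfit(X[:,1],X[:,0],1);print("strip yaw",np.arctan(-k[0]),"x at y=.1206",np.polyval(k,.1206),"rms",np.std(X[:,0]-np.polyval(k,X[:,1])),X[0],X[-1])
    g=(h>65)&(h<85)&(hsv[...,1]>90)
    if n=="top":
        C=[]
        for u in range(172,264,3):
            r=np.where(g[168:195,u])[0]
            if len(r): C.append((u,r.max()+168+.5))
        X=np.array([atz(p,c,.012) for c in C]);k=np.polyfit(X[:,1],X[:,0],1);d=X[:,0]-np.polyval(k,X[:,1]);i=abs(d)<.003;k=np.polyfit(X[i,1],X[i,0],1)
        print("plate yaw",np.arctan(-k[0]),"front x at y=.1,-.1",np.polyval(k,[.1,-.1]),d.std())
    if n=="side":
        # steel rail: gray bright pixels
        for r in range(112,166,4): print(r,[(u,tuple(int(z) for z in p["pixels"][r,u])) for u in range(205,295) if hsv[r,u,1]<45 and hsv[r,u,2]>150][:6])
E
```

```text
top blue [208.0833 157.1667] [[207, 155], [208, 155], [209, 155], [208, 156], [208, 157], [209, 157], [207, 158], [208, 158], [209, 158], [207, 159], [208, 159], [209, 159]]
strip yaw 0.09544856277247685 x at y=.1206 0.6330335802292587 rms 0.001065376869416798 [0.6135 0.3161 0.27  ] [0.6409 0.0493 0.27  ]
plate yaw 0.10111903720905073 front x at y=.1,-.1 [0.5824 0.6027] 0.003564300271412512
side blue [239.52 129.04] [[248, 120], [249, 120], [249, 121], [250, 121], [250, 122], [250, 123], [249, 124], [250, 124], [246, 125], [247, 125], [248, 125], [249, 125], [250, 125], [246, 126], [247, 126], [248, 126], [246, 127], [220, 138], [220, 139], [221, 139], [220, 140], [221, 140], [221, 141], [221, 142], [222, 142]]
112 []
116 [(223, (173, 177, 187)), (224, (206, 210, 219)), (225, (179, 182, 193))]
120 [(228, (169, 172, 183)), (229, (202, 205, 216)), (230, (177, 181, 191))]
124 [(233, (167, 171, 180)), (234, (201, 205, 215)), (235, (196, 202, 212)), (236, (141, 149, 154))]
128 [(238, (165, 168, 177)), (239, (198, 203, 213)), (240, (190, 194, 205)), (241, (153, 155, 162)), (280, (178, 173,
[... 218 characters left out ...]
3, (156, 157, 165)), (254, (191, 195, 206)), (255, (213, 216, 224)), (256, (213, 206, 205)), (292, (165, 160, 139))]
144 [(258, (156, 157, 163)), (259, (188, 191, 202)), (260, (209, 212, 221)), (261, (183, 187, 197)), (272, (218, 208, 196)), (273, (237, 235, 232))]
148 [(263, (147, 150, 158)), (264, (186, 189, 201)), (265, (209, 213, 221)), (266, (185, 190, 199))]
152 [(268, (149, 148, 154)), (269, (184, 188, 198)), (270, (208, 211, 220)), (271, (192, 196, 205)), (272, (156, 154, 157))]
156 [(274, (181, 186, 196)), (275, (206, 211, 219)), (276, (195, 202, 211)), (277, (137, 149, 151))]
160 [(279, (177, 181, 191)), (280, (204, 209, 218)), (281, (210, 211, 216)), (282, (195, 189, 178))]
164 []
```

```bash
python3 - <<'E'
from h import *;import pickle
np.set_printoptions(precision=4,suppress=True)
P=pickle.load(open("P0.pkl","rb"));s,t=P["side"],P["top"]
r=[(224,116),(229,120),(234.3,124),(239.3,128),(244.4,132),(249.5,136),(254.5,140),(259.5,144),(264.6,148),(269.8,152),(275.3,156),(280.3,160)]
X=np.array([atz(s,c,.251) for c in r]);k=np.polyfit(X[:,1],X[:,0],1);print("side rail yaw",np.arctan(-k[0]),"x at y=.119,-.03,-.104",np.polyval(k,[.119,-.03,-.104]),X[:,0]-np.polyval(k,X[:,1]))
p=t;im=p["pixels"];hsv=cv2.cvtColor(im,cv2.COLOR_RGB2HSV);C=[]
for u in range(184,264,4):
    col=im[154:168,u].astype(int);sat=hsv[154:168,u,1];val=hsv[154:168,u,2]
    w=np.where(sat<60,np.clip(val.astype(float)-110,0,None),0)
    if w.sum()>0: C.append((u,154+(w*np.arange(14)).sum()/w.sum()))
X=np.array([atz(t,c,.252) for c in C]);k=np.polyfit(X[:,1],X[:,0],1);d=X[:,0]-np.polyval(k,X[:,1]);i=abs(d)<.004;k=np.polyfit(X[i,1],X[i,0],1);print("top rail yaw",np.arctan(-k[0]),np.polyval(k,[.119,-.03,-.104]),d)
E
```

```text
side rail yaw 0.0973679864706162 x at y=.119,-.03,-.104 [0.618  0.6325 0.6398] [ 0.0002 -0.0002  0.0004  0.0001  0.0001  0.     -0.0003 -0.0006 -0.0006
 -0.0003  0.0007  0.0004]
top rail yaw 0.09357270128271887 [0.6156 0.6296 0.6366] [-0.0004  0.0002  0.0003 -0.0005 -0.0003  0.0007 -0.0002 -0.0004  0.0009
 -0.0001 -0.0005  0.0011  0.0001 -0.0006  0.0001  0.0001 -0.0003 -0.0002
  0.0003 -0.0002]
```

```bash
python3 - <<'E'
from h import *;import pickle
np.set_printoptions(precision=4,suppress=True)
P=pickle.load(open("P0.pkl","rb"));s,t=P["side"],P["top"]
# dropper: side cap top crop(374,415)->, base (372,480)
print("dropper",tri(s,(155+374/3,85+440/3),t,(285.1,179.6)),atz(s,(155+372/3,85+478/3),0.),"jar",tri(s,(155+205/3,85+368/3),t,(243.9,203)))
S=sense();y=S["eef_rot"][2];T=S["eef_pos"];yn=.097;c,sn=np.cos(yn),np.sin(yn)
for tgt in [(.617-.07*.995,-.031-.07*.097),(.617,-.031)]:
    d=np.array(tgt)-T[:2];print(tgt,"after turn: tool x,y",c*d[0]+sn*d[1],sn*d[0]-c*d[1],y-yn,T)
E
```

```text
dropper (array([ 0.5776, -0.1908,  0.0557]), np.float64(0.006682125660675865)) [ 0.5797 -0.196   0.    ] jar (array([ 0.4681, -0.0104,  0.0632]), np.float64(0.0008209416699458303))
(0.54735, -0.037790000000000004) after turn: tool x,y 0.14021073867494144 -0.15583204952648394 0.2357601864630969 [ 0.4229 -0.2065  0.2696]
(0.617, -0.031) after turn: tool x,y 0.21019092473290724 -0.15584467063932833 0.2357601864630969 [ 0.4229 -0.2065  0.2696]
```

```bash
python3 -m creep '[[-0.7,0,0,-0.015,0.05],[-0.7,0,0,-0.02,0.06],[-0.7,0,0,-0.02,0.06],[-0.7,0,0,-0.005,0.066],[-0.7,0,0,0,0],[-0.7,0,0,0,0]]' 80
python3 -m creep '[[-0.7,0.009,-0.01,0,0],[-0.7,0.018,-0.02,0,0],[-0.7,0.018,-0.02,0,0],[-0.7,0.018,-0.02,0,0],[-0.7,0.018,-0.02,0,0],[-0.7,0.018,-0.02,0,0],[-0.7,0.018,-0.02,0,0],[-0.7,0.014,-0.016,0,0]]' 80
python3 -m creep '[[-0.7,0.009,-0.01,0,0],[-0.7,0,0,0,0],[-0.7,0,0,0,0],[-0.7,0,0,0,0]]' 80
python3 d.py w10.png rail_gap rail_mid marker_clip sample_board carrier_grip; python3 - <<'E'
from h import *;import pickle
np.set_printoptions(precision=4,suppress=True)
p=pickle.load(open("W.pkl","rb"))
for n,X in dict(gap=(.6308,-.0294,.255),clip=(.6332,.1206,.285),end=(.638,-.104,.255)).items():print(n,proj(p,X,True))
h=cv2.cvtColor(p["pixels"],cv2.COLOR_RGB2HSV);b=((h[...,0]>100)&(h[...,0]<128)&(h[...,1]>140)&(h[...,2]>90)).astype(np.uint8)
n,l,st,ce=cv2.connectedComponentsWithStats(b);print([(st[i].tolist(),ce[i]) for i in range(1,n) if st[i,4]>15])
for u in range(100,420,40): print(u,[(r,*[int(q) for q in p["pixels"][r,u]]) for r in range(0,100,3) if h[r,u,1]<40 and h[r,u,2]>120][:8])
E
```

```text
time: 22.4
eef_pos: [0.423, -0.2065, 0.3295]
eef_rot: [-3.141, 0.0, 0.099]
ft_force: [0.6, -0.3, -3.3]
gripper_width: 0.0225
gripper_force: 78.9
time: 23.2
eef_pos: [0.5401, -0.0464, 0.329]
eef_rot: [-3.141, 0.001, 0.099]
ft_force: [-0.9, -1.1, -4.1]
gripper_width: 0.0232
gripper_force: 78.9
time: 23.6
eef_pos: [0.5469, -0.0383, 0.33]
eef_rot: [3.141, 0.0, 0.096]
ft_force: [-0.4, -0.8, -3.1]
gripper_width: 0.0229
gripper_force: 79.0
23.65 [ 0.5468 -0.0384  0.3301] [3.1413 0.     0.096 ] 256.31261151181906 189.08274204625587 297.3186396354542 (array([ 0.6152, -0.0307,  0.5099]), array([-0.2687, -0.0273, -0.9628]))
rail_gap [([194.1, 75.8], 0.75)]
rail_mid [([191.3, 75.9], 0.94)]
marker_clip [([87.1, 76.7], 0.76), ([173.3, 173.4], 0.52)]
sample_board [([5.9, 121.7], 0.47), ([471.9, 202.2], 0.39)]
carrier_grip [([266.8, 180.1], 0.73)]
gap [256.1574  89.4753]
clip [78.8441 79.7904]
end [342.5901  92.1695]
[([70, 67, 23, 9, 87], array([81.931 , 71.3908])), ([80, 74, 13, 17, 167], array([86.6228, 83.1437])), ([468, 268, 8, 7, 20], array([471.45, 271.35]))]
100 [(93, 121, 125, 129), (96, 205, 208, 216), (99, 213, 217, 222)]
140 [(90, 169, 172, 179), (93, 218, 221, 226), (96, 200, 205, 213)]
180 [(87, 171, 173, 182), (90, 223, 226, 231), (93, 204, 208, 216), (96, 116, 132, 129)]
220 [(84, 131, 133, 139), (87, 208, 213, 218), (90, 234, 236, 240), (93, 175, 178, 186)]
260 [(57, 222, 224, 230), (60, 226, 229, 234), (87, 122, 124, 129)]
300 [(87, 113, 115, 121)]
340 []
380 [(63, 108, 124, 118), (66, 216, 215, 212), (69, 213, 212, 209), (75, 190, 188, 185), (78, 137, 137, 135), (81, 213, 210, 208), (84, 214, 213, 210), (87, 205, 203, 201)]
```

```bash
python3 -m creep '[[-0.7,0,0,0.015,0],[-0.7,0,0,0.02,0],[-0.7,0,0,0.015,0],[-0.7,0,0,0.01,0],[-0.7,0,0,0,0],[-0.7,0,0,0,0]]' 80
python3 -m creep '[[-0.7,0.01,0,0,0],[-0.7,0.015,0,0,0],[-0.7,0.015,0,0,0],[-0.7,0.015,0,0,0],[-0.7,0.01,0,0,0],[-0.7,0.005,0,0,0],[-0.7,0,0,0,0],[-0.7,0,0,0,0]]' 80
python3 d.py w11.png marker_clip carrier_grip; python3 - <<'E'
from h import *;import pickle
np.set_printoptions(precision=4,suppress=True)
p=pickle.load(open("W.pkl","rb"));h=cv2.cvtColor(p["pixels"],cv2.COLOR_RGB2HSV);G=cv2.cvtColor(p["pixels"],cv2.COLOR_RGB2GRAY)
T=sense()["eef_pos"];yn=.097;ex=np.array([np.cos(yn),np.sin(yn),0]);ey=np.array([-np.sin(yn),np.cos(yn),0])
for u in (150,170,190,205,310,325,340):
    C=G[100:220,u].astype(int);w=[r+100 for r in range(120) if h[r+100,u,1]<50 and h[r+100,u,2]>140]
    if w:
        X=atz(p,(u,np.mean([w[0],w[-1]])),.252,True)-T;print(u,w[0],w[-1],"relx",ex@X,"rely",ey@X)
print("expect rail relx .014 row",[proj(p,T+.014*ex+k*ey+[0,0,.252-T[2]],True) for k in(.06,.03,-.03)])
E
```

```text
time: 24.5
eef_pos: [0.5474, -0.0378, 0.2704]
eef_rot: [3.141, -0.0, 0.097]
ft_force: [-0.4, 0.8, -3.6]
gripper_width: 0.0226
gripper_force: 79.0
time: 25.3
eef_pos: [0.6167, -0.031, 0.27]
eef_rot: [3.141, 0.0, 0.097]
ft_force: [-0.4, 0.5, -3.4]
gripper_width: 0.0227
gripper_force: 79.0
25.35 [ 0.6166 -0.031   0.2701] [3.1415 0.0002 0.0967] 256.31261151181906 189.08274204625587 297.3186396354542 (array([ 0.685 , -0.0234,  0.4499]), array([-0.2687, -0.0272, -0.9628]))
marker_clip [([51.8, 169.7], 0.72), ([131.6, 253.8], 0.34)]
carrier_grip [([262.6, 173.9], 0.6)]
150 181 204 relx 0.010894439552903267 rely 0.07783100781994956
170 171 214 relx 0.010910943351399971 rely 0.062394118402032
190 139 192 relx 0.030289487880540127 rely 0.04645318368299063
205 139 192 relx 0.030163356423987417 rely 0.03589031157230521
310 140 186 relx 0.03182576906305318 rely -0.035933252243195
325 140 172 relx 0.03682890256245351 rely -0.04628948640025108
340 176 176 relx 0.022807098714500585 rely -0.057955560664066826
expect rail relx .014 row [array([172.8519, 188.3227]), array([214.3163, 188.247 ]), array([300.5691, 188.1274])]
```

```bash
python3 - <<'E'
from h import *;import pickle
np.set_printoptions(precision=4,suppress=True)
p=pickle.load(open("W.pkl","rb"));T=sense()["eef_pos"];yn=.097;ex=np.array([np.cos(yn),np.sin(yn),0]);ey=np.array([-np.sin(yn),np.cos(yn),0])
for u in (90,110,130,145):
    print(u,[(r,*[int(q) for q in p["pixels"][r,u]]) for r in range(160,216,3)])
    print([(ex@(atz(p,(u,r),.25,True)-T)).round(4) for r in (175,180,185,190,195)])
E
```

```text
90 [(160, 224, 189, 89), (163, 245, 237, 119), (166, 245, 238, 119), (169, 245, 238, 120), (172, 245, 238, 120), (175, 245, 238, 119), (178, 244, 227, 113), (181, 127, 130, 135), (184, 196, 198, 208), (187, 225, 228, 233), (190, 217, 220, 226), (193, 228, 207, 168), (196, 234, 216, 177), (199, 228, 208, 166), (202, 224, 204, 168), (205, 219, 196, 162), (208, 210, 187, 157), (211, 106, 96, 82), (214, 107, 96, 83)]
[np.float64(0.0242), np.float64(0.0203), np.float64(0.0163), np.float64(0.0122), np.float64(0.0082)]
110 [(160, 243, 228, 110), (163, 245, 235, 118), (166, 245, 235, 117), (169, 245, 236, 118), (172, 245, 237, 119), (175, 246, 237, 119), (178, 239, 216, 114), (181, 134, 137, 142), (184, 201, 204, 213), (187, 228, 230, 235), (190, 219, 221, 227), (193, 226, 205, 167), (196, 222, 196, 156), (199, 231, 212, 171), (202, 228, 207, 166), (205, 231, 213, 171), (208, 221, 194, 156), (211, 229, 209, 168), (214, 227, 208, 169)]
[np.float64(0.0239), np.float64(0.0201), np.float64(0.0162), np.float64(0.0122), np.float64(0.0083)]
130 [(160, 245, 235, 117), (163, 245, 236, 118), (166, 245
[... 288 characters left out ...]
206, 166), (208, 227, 203, 163), (211, 228, 207, 165), (214, 221, 195, 157)]
[np.float64(0.0237), np.float64(0.0199), np.float64(0.0161), np.float64(0.0122), np.float64(0.0083)]
145 [(160, 245, 235, 118), (163, 246, 239, 121), (166, 246, 238, 120), (169, 246, 238, 120), (172, 245, 238, 119), (175, 246, 238, 120), (178, 223, 199, 121), (181, 142, 145, 151), (184, 203, 207, 215), (187, 234, 236, 240), (190, 218, 222, 227), (193, 239, 234, 206), (196, 241, 231, 192), (199, 239, 228, 188), (202, 237, 229, 198), (205, 220, 196, 158), (208, 227, 208, 170), (211, 226, 206, 169), (214, 221, 201, 164)]
[np.float64(0.0235), np.float64(0.0198), np.float64(0.016), np.float64(0.0122), np.float64(0.0084)]
```

```bash
python3 -m creep '[[-0.7,0.0015,0,0.008,0],[-0.7,0,0,0.008,0],[-0.7,0,0,0.008,0],[-0.7,0,0,0.006,0],[-0.7,0,0,0,0],[-0.7,0,0,0,0]]' 80
python3 -m creep '[[-0.7,0,0,0.002,0],[-0.7,0,0,0,0],[-0.7,0,0,0,0]]' 80
python3 -m creep '[[-0.7,0,0,0.0015,0],[-0.7,0,0,0,0],[-0.7,0,0,0,0]]' 80
```

```text
time: 26.05
eef_pos: [0.6184, -0.0308, 0.2398]
eef_rot: [3.142, 0.0, 0.097]
ft_force: [0.5, -0.2, -3.1]
gripper_width: 0.0229
gripper_force: 79.0
time: 26.35
eef_pos: [0.6186, -0.0309, 0.2381]
eef_rot: [3.141, -0.0, 0.097]
ft_force: [0.4, -0.3, -3.7]
gripper_width: 0.0225
gripper_force: 79.0
time: 26.65
eef_pos: [0.6185, -0.0309, 0.2364]
eef_rot: [3.141, 0.0, 0.097]
ft_force: [-0.2, 0.5, -4.0]
gripper_width: 0.0224
gripper_force: 79.0
```

```bash
python3 -m creep '[[-0.7,0,0,0.001,0],[-0.7,0,0,0,0],[-0.7,0,0,0,0]]' 80
python3 -m creep '[[-0.7,0,0,0.001,0],[-0.7,0,0,0,0],[-0.7,0,0,0,0]]' 80
```

```text
time: 26.95
eef_pos: [0.6185, -0.0308, 0.2355]
eef_rot: [3.142, -0.0, 0.097]
ft_force: [0.1, 0.8, -2.8]
gripper_width: 0.0228
gripper_force: 79.0
time: 27.25
eef_pos: [0.6186, -0.0308, 0.2353]
eef_rot: [3.141, -0.001, 0.097]
ft_force: [-2.7, 0.0, 5.9]
gripper_width: 0.0224
gripper_force: 80.2
```

```bash
python3 -m creep '[[-0.7,0,0,-0.0015,0],[-0.7,0,-0.007,0,0],[-0.7,0,-0.015,0,0],[-0.7,0,-0.015,0,0],[-0.7,0,-0.015,0,0],[-0.7,0,-0.015,0,0],[-0.7,0,-0.015,0,0],[-0.7,0,-0.015,0,0]]' 80
python3 -m creep '[[-0.7,0,-0.015,0,0],[-0.7,0,-0.008,0,0],[-0.7,0,0,0,0],[-0.7,0,0,0,0]]' 80
cat > e.py <<'E'
from h import *
np.set_printoptions(precision=4,suppress=True)
p=cam("wrist","w12.png");h=cv2.cvtColor(p["pixels"],cv2.COLOR_RGB2HSV)
T=sense()["eef_pos"];yn=.097;ex=np.array([np.cos(yn),np.sin(yn),0]);ey=np.array([-np.sin(yn),np.cos(yn),0])
b=((h[...,0]>100)&(h[...,0]<128)&(h[...,1]>120)&(h[...,2]>60)).astype(np.uint8)
n,l,st,ce=cv2.connectedComponentsWithStats(b)
for i in range(1,n):
    if st[i,4]>40:
        print(st[i],ce[i])
        if ce[i][1]<220 and 100<ce[i][0]<400:
            x0,y0,w,hh=st[i][:4]
            for r in range(y0-3,y0+hh+3,2): print(r,"".join("#" if b[r,x] else "w" if h[r,x,1]<60 and h[r,x,2]>150 else "." for x in range(x0-6,x0+w+6)),x0-6)
for X in ((.6332,.1206,.29),): print("pred",proj(p,X,True))
print([(d["uv"],d["conf"]) for d in imaging.search_frame(p,"marker_clip")[:3]],T)
E
python3 e.py
```

```text
time: 28.05
eef_pos: [0.6092, 0.0646, 0.2359]
eef_rot: [-3.139, 0.0, 0.104]
ft_force: [0.1, 0.1, -3.4]
gripper_width: 0.0227
gripper_force: 79.0
time: 28.45
eef_pos: [0.6081, 0.0756, 0.236]
eef_rot: [-3.131, 0.0, 0.119]
ft_force: [-0.4, 0.1, -2.6]
gripper_width: 0.0227
gripper_force: 79.0
[ 152  163   39   39 1063] [174.3556 181.6933]
160 ......................................wwwww........ 146
162 .........................................w......... 146
164 .......w.......w.###########################....... 146
166 ..w....ww......w############################....... 146
168 ................###########################........ 146
170 .................#########################......... 146
172 .................#########################......... 146
174 .................#########################......... 146
176 ...............###########################......... 146
178 ...........###############################......... 146
180 ........##################################......... 146
182 .....w#####################################........ 146
184 .....w#####################################........ 146
186 ......w......##############################........ 146
188 .................wwwwww.###################........ 146
190 .................##########################........ 146
192 ..................#########################........ 146
194 ............w.....#########################........ 146
196 wwwwwwwwwwwwwwwww.###########################...... 146
198 wwwwwwwwwwwwwwwww.###########################...... 146
200 wwwwwwwwwwwwwwwwww#########################........ 146
202 wwwwwwwwwwwwwwwwwwwwwwwwwww........................ 146
204 wwwwwwwwwwwwwwwwwwwwwwwwwwwwww..................... 146
pred [165.8393 195.6026]
[([176.0, 182.1], 0.93)] [0.6081 0.0755 0.236 ]
```

```bash
python3 -c "
from h import *
s=sense();print(s['joint_pos'],s['joint_torque'],s['ft_force'],s['ft_torque'],s['eef_rot'])"
```

```text
[0.11755548 0.38676993 0.30801749 1.49214412 0.01032673 3.14062362] [ 2.69284565e-01 -6.80552030e+01  3.66609514e+01 -2.19619361e-02
  7.06301350e-02  9.39491183e-04] [-0.30119164 -0.27728878 -2.34889809] [-0.01224605  0.02160137 -0.05196096] [-3.13126583e+00  9.02325965e-05  1.18524466e-01]
```

```bash
python3 -m creep '[[-0.7,0,0.01,0,0],[-0.7,0,0.01,0,0],[-0.7,0,0,0,0.0],[-0.7,0,0,0,0]]' 80; python3 -c "
from h import *
s=sense();print(s['joint_pos'])"
```

```text
time: 28.95
eef_pos: [0.6105, 0.0554, 0.2358]
eef_rot: [-3.131, 0.0, 0.118]
ft_force: [-0.7, 0.3, -4.2]
gripper_width: 0.0225
gripper_force: 79.0
[0.08454471 0.38749995 0.3086335  1.49237732 0.01065712 3.10802974]
```

```bash
python3 -m creep '[[-0.7,0,0,0,0.021],[-0.7,0,0,0.001,0],[-0.7,0,0,0,0],[-0.7,0,0,0,0]]' 80
python3 -m creep '[[-0.5,0,0,0.0005,0],[-0.4,0,0,0,0],[-0.3,0,0,0,0],[-0.2,0,0,0,0],[-0.1,0,0,0,0],[0.1,0,0,0,0],[0.1,0,0,0,0],[0.1,0,0,0,0]]' 20
```

```text
time: 29.35
eef_pos: [0.6105, 0.0561, 0.2353]
eef_rot: [-3.131, -0.001, 0.099]
ft_force: [-1.7, -1.1, 3.4]
gripper_width: 0.0231
gripper_force: 79.9
time: 30.15
eef_pos: [0.6105, 0.0561, 0.2343]
eef_rot: [-3.131, 0.0, 0.098]
ft_force: [0.6, -0.4, 0.3]
gripper_width: 0.0472
gripper_force: 0.0
```

```bash
python3 -m creep '[[0.1,0,0,-0.01,0],[0.1,0,0,-0.02,0],[0.1,0,0,-0.03,0],[0.1,0,0,-0.04,0],[0.1,0,0,-0.04,0],[0.1,0,0,-0.02,-0.14],[0.1,0,0,0,-0.14],[0.1,0,0,0,-0.14]]' 20
python3 -m creep '[[0.1,0,0,0,-0.14],[0.1,0,0,0,-0.14],[0.1,0,0,0,-0.14],[0.1,0,0,0,-0.14],[0.1,0,0,0,-0.14],[0.1,0,0,0,-0.14],[0.1,0,0,0,-0.14],[0.1,0,0,0,-0.14]]' 20
python3 -m creep '[[0.1,0,0,0,-0.14],[0.1,0,0,0,-0.14],[0.1,0,0,0,-0.14],[0.1,0,0,0,-0.14],[0.1,0,0,0,-0.14],[0.1,0,0,0,-0.14],[0.1,0,0,0,-0.14],[0.1,0,0,0,-0.14]]' 20
python3 -m creep '[[0.1,0,0,0,-0.14],[0.1,0,0,0,-0.14],[0.1,0,0,0,-0.14],[0.1,0,0,0,-0.06],[0.1,0,0,0,0],[0.1,0,0,0,0]]' 20
cat > g.py <<'E'
from h import *;import pickle
np.set_printoptions(precision=4,suppress=True)
p=cam("wrist","w13.png");pickle.dump(p,open("W.pkl","wb"));s=sense();T=s["eef_pos"];print(T,s["eef_rot"],s["joint_pos"][5])
h=cv2.cvtColor(p["pixels"],cv2.COLOR_RGB2HSV);yn=.097;ex=np.array([np.cos(yn),np.sin(yn),0]);ey=np.array([-np.sin(yn),np.cos(yn),0])
R=(((h[...,0]<8)|(h[...,0]>172))&(h[...,1]>150)&(h[...,2]>60)).astype(np.uint8);B=((h[...,0]>100)&(h[...,0]<128)&(h[...,1]>120)&(h[...,2]>60)).astype(np.uint8)
for nm,b,z in(("red",R,.305),("blue",B,.285)):
    n,l,st,ce=cv2.connectedComponentsWithStats(b)
    for i in range(1,n):
        if st[i,4]>80:
            X=atz(p,ce[i],z,True);print(nm,st[i],ce[i],X,"s",ey@X,"x",ex@X,cv2.minAreaRect(np.argwhere(l==i)[:,::-1].astype(np.float32))[1:])
for t in("carrier_grip","marker_clip","bauble"): print(t,[(np.round(d["uv"],1).tolist(),round(d["conf"],2)) for d in imaging.search_frame(p,t)[:3]])
E
python3 g.py
```

```text
time: 30.95
eef_pos: [0.611, 0.0545, 0.3958]
eef_rot: [-3.133, -0.006, 0.524]
ft_force: [-0.0, 0.1, -0.2]
gripper_width: 0.0476
gripper_force: 0.0
time: 31.75
eef_pos: [0.6105, 0.0544, 0.3951]
eef_rot: [3.141, -0.011, 1.644]
ft_force: [0.2, 0.0, 0.6]
gripper_width: 0.0467
gripper_force: 0.0
time: 32.55
eef_pos: [0.6105, 0.0544, 0.3951]
eef_rot: [3.132, -0.004, 2.764]
ft_force: [-0.5, -0.5, 0.4]
gripper_width: 0.0467
gripper_force: 0.0
time: 33.15
eef_pos: [0.6107, 0.0545, 0.3948]
eef_rot: [3.131, 0.0, -3.047]
ft_force: [0.0, 0.0, 0.4]
gripper_width: 0.0472
gripper_force: 0.0
[0.6106 0.0544 0.3946] [ 3.1311  0.0001 -3.0467] -0.011870217953388003
red [ 97   0  71   3 107] [124.3178   0.4019] [ 0.441  -0.0882  0.305 ] s -0.13047822133405315 x 0.43034775666061975 ((2.0, 70.0), 90.0)
red [245 164  25  20 455] [256.644  173.8527] [0.6034 0.0556 0.305 ] s -0.0030864207529680563 x 0.6059219470400692 ((19.0, 24.0), 90.0)
red [  4 173  24  29 509] [ 15.5187 186.5521] [ 0.6413 -0.2327  0.305 ] s -0.2937577567331121 x 0.6157529036420516 ((27.54836082458496, 22.98678207397461), 79.69515228271484)
blue [  0  16  13  12 100] [ 5.59 21.39] [ 0.4325 -0.2801  0.285 ] s -0.3206782854560349 x 0.4033713217574959 ((10.027548789978027, 10.956024169921875), 21.801406860351562)
blue [308 191  15  20 222] [313.6937 200.1036] [0.63   0.1178 0.285 ] s 0.056276417538402276 x 0.6384910243116145 ((19.0, 14.0), 90.0)
carrier_grip [([245.4, 157.2], 0.8), ([327.4, 52.3], 0.69)]
marker_clip [([312.3, 201.0], 0.79)]
bauble [([399.2, 65.4], 0.91), ([444.4, 68.5], 0.83), ([310.0, 158.0], 0.67)]
```

```bash
python3 -m creep '[[0.1,0,0,0.04,0],[0.1,0,0,0.04,0],[0.1,0,0,0.03,0],[0.1,0,0,0.025,0],[0.1,0,0,0.015,0],[0.1,0,0,0.01,0],[0.1,0,0,0,0],[0.1,0,0,0,0]]' 20
python3 -m creep '[[-0.2,0,0,0,0],[-0.3,0,0,0,0],[-0.7,0,0,0,0],[-0.7,0,0,0,0],[-0.7,0,0,0,0],[-0.7,0,0,0,0]]' 40
```

```text
time: 34.15
eef_pos: [0.6107, 0.0562, 0.235]
eef_rot: [3.131, 0.0, -3.045]
ft_force: [-0.3, 1.0, -0.2]
gripper_width: 0.047
gripper_force: 0.0
time: 34.75
eef_pos: [0.6109, 0.056, 0.2351]
eef_rot: [3.131, 0.001, -3.045]
ft_force: [-0.2, -1.1, 5.3]
gripper_width: 0.0233
gripper_force: 39.5
```

```bash
python3 -m creep '[[-0.7,0,0,-0.002,0],[-0.7,0,0.007,0,0],[-0.7,0,0.012,0,0],[-0.7,0,0.012,0,0],[-0.7,0,0.012,0,0],[-0.7,0,0.007,0,0],[-0.7,0,0.003,0,0],[-0.7,0,0,0,0]]' 60
python3 -m creep '[[-0.7,0,0,0,0],[-0.7,0,0,0,0]]' 60
python3 g.py; sed -i 's/100<ce\[i\]\[0\]<400/ce[i][0]<500/;s/"w12.png"/"w14.png"/' e.py; python3 e.py
```

```text
time: 35.55
eef_pos: [0.6052, 0.1095, 0.2368]
eef_rot: [3.131, -0.0, -3.044]
ft_force: [0.5, 0.1, -3.2]
gripper_width: 0.023
gripper_force: 59.0
time: 35.75
eef_pos: [0.6054, 0.1085, 0.2369]
eef_rot: [3.131, -0.0, -3.045]
ft_force: [0.0, 0.0, -3.0]
gripper_width: 0.0232
gripper_force: 59.0
[0.6054 0.1084 0.2369] [ 3.1312 -0.0003 -3.0454] 0.07520431927911768
red [165  52  22  13  85] [177.6     58.7882] [0.5208 0.0706 0.305 ] s 0.019825433175128245 x 0.5251423812091762 ((8.043152809143066, 23.02005958557129), 56.3099365234375)
red [ 230  218   54   58 2857] [256.2804 247.727 ] [0.5942 0.1074 0.305 ] s 0.049353174391221284 x 0.6018102502160302 ((57.0, 53.0), 90.0)
blue [401 187  21   7  92] [411.1196 190.0978] [0.5676 0.1845 0.285 ] s 0.128635694252996 x 0.582756688488664 ((20.385475158691406, 5.260767459869385), 9.462322235107422)
blue [262 276  25  35 633] [272.1438 293.6335] [0.6316 0.1197 0.285 ] s 0.05798740000775269 x 0.6401869221712906 ((34.0, 24.0), 90.0)
carrier_grip [([243.7, 194.8], 0.96)]
marker_clip [([56.6, 130.5], 0.6), ([274.3, 295.8], 0.57)]
bauble [([340.1, 185.9], 0.79), ([472.5, 56.8], 0.75), ([418.9, 46.0], 0.64)]
[401 187  21   7  91] [411.033  190.0659]
184 .......w......................... 395
186 ................................. 395
188 ......##############............. 395
190 ........#################........ 395
192 .............##############...... 395
194 ................................. 395
196 ................................. 395
[261 276  26  35 636] [272.066  293.6368]
pred [273.8367 301.6239]
[([273.2, 295.3], 0.85), ([54.7, 130.0], 0.6)] [0.6054 0.1086 0.2369]
```

```bash
python3 - <<'E'
import cv2
im=cv2.imread("pics/w14.png");h=cv2.cvtColor(im,cv2.COLOR_BGR2HSV)
def k(q):
    H,S,V=map(int,q)
    return "B" if 100<H<128 and S>120 and V>60 else "Y" if 18<H<35 and S>110 and V>100 else "R" if (H<8 or H>172) and S>130 else "w" if S<60 and V>150 else "k" if V<60 else "."
for r in range(268,318,2): print(r,"".join(k(h[r,x]) for x in range(215,310)))
E
```

```text
268 kkkkkkkkkkkkkkkRRRRRRRRRRRRRRRRRRRRRRRRRRRRRRRRRRRRRRRRRRRRRRRRRRRRRkkkkkkkkkkkkkkkkkkkkkkkkkkk
270 kkkkkkkkkkkkkkkRRRRRRRRRRRRRRRRRRRRRRRRRRRRRRRRRRRRRRRRRRRRRRRRRRRRRkkkkkkkkkkkkkkkkkkkkkkkkkkk
272 kkkkkkkkkkkkkkkkRRRRRRRRRRRRRRRRRRRRRRRRRRRRRRRRRRRRRRRRRRRRRRRRRRRRkkkkkkkkkkkkkkkkkkkkkkkkkkk
274 kkkkkkkkkkkkkkkkkRRRRRRRRRRRRRRRRRRRRRRRRRRRRRRRRRRRRRRRRRRRRRRRRRkkkkkkkkkkkkkkkkkkkkkkkkkkkkk
276 kkkkkkkkkkkkkkkkkkYYY..................................BBBBBBBBBBkkkkkkkkkkkkkkkkkkkkkkkkkkkkkk
278 kkkkkkkkkkkkkkkkk.YYYYYYYYYYYYYYYYYYYYYYYYYYYY.BBBBBBBBBBBBBBBBBBBkkkkkkkkkkkkkkkkkkkkkkkkkkkkk
280 kkkkkkkkkkkkkkkkk.YYYYYYYYYYYYYYYYYYYYYYYYYYYY.BBBBBBBBBBBBBBBBBBBkkkkkkkkkkkkkkkkkkkkkkkkkkkkk
282 kkkkkkkkkkkkkkkkk.YYYYYYYYYYYYYYYYYYYYYYYYYYYY.BBBBBBBBBBBBBBBBBBBkkkkkkkkkkkkkkkkkkkkkkkkkkkkk
284 kkkkkkkkkkkkkkkkkYYYYYYYYYYYYYYYYYYYYYYYYYYYYY.BBBBBBBBBBBBBBBBBBBBkkkkkkkkkkkkkkkkkkkkkkkkkkkk
286 kkkkkkkkkkkkkkkkkYYYYYYYYYYYYYYYYYYYYYYYYYYYYY.BBBBBBBBBBBBBBBBBBBBkkkkkkkkkkkkkkkkkkkkkkkkkkkk
288 kkkkkkkkkkkkkkkk.YYYYYYYYYYYYYYYYYYYYYYYYYYYYY.BBBBBBBBBBBBBBBBBBBBkkkkkkkkkkkkkkkkkkkkkkkkkkkk

[... 699 characters left out ...]

304 kkkkkkkkk..............wwww..wwwwwww..wwww.www.BBBBBBBBBB......BBBBBBBBBww.kkkkkkkkkkkkkkkkkkkk
306 kkkkkkkkk.w..................................w.BBBBBBBBBBBBBBBBBBBBBBBBB.w.kkkkkkkkkkkkkkkkkkkk
308 kkkkkkkkk......................................BBBBBBBBBBBBBBBBBBBBBBBBB...kkkkkkkkkkkkkkkkkkkk
310 kkkkkkkkk.......................................BBBBBBBBBBBBBBBBBBBBBBB....kkkkkkkkkkkkkkkkkkkk
312 kkkkkkkkk....................................................wwww..........kkkkkkkkkkkkkkkkkkkk
314 kkkkkkkkk.....................................................www.........kkkkkkkkkkkkkkkkkkkkk
316 kkkkkkkkkkkkkkkkkkkkkkk......................................kkkkkkkkkkkkkkkkkkkkkkkkkkkkkkkkkk
```

```bash
python3 -m creep '[[-0.7,0,0.004,0,0],[-0.7,0,0.004,0,0],[-0.7,0,0.002,0,0],[-0.7,0,0,0,0],[-0.7,0,0,0,0]]' 60
sed -i 's/w14.png/w15.png/' e.py; python3 e.py | tail -1; python3 - <<'E'
import cv2
im=cv2.imread("pics/w15.png");h=cv2.cvtColor(im,cv2.COLOR_BGR2HSV)
def k(q):
    H,S,V=map(int,q)
    return "B" if 100<H<128 and S>120 and V>60 else "Y" if 18<H<35 and S>110 and V>100 else "R" if (H<8 or H>172) and S>130 else "w" if S<60 and V>150 else "k" if V<60 else "."
for r in (266,270,280,290,296,300,304,306,308): print(r,"".join(k(h[r,x]) for x in range(215,310)))
E
```

```text
time: 36.55
eef_pos: [0.6043, 0.1189, 0.2369]
eef_rot: [3.131, -0.0, -3.044]
ft_force: [-0.3, -0.8, -4.3]
gripper_width: 0.0232
gripper_force: 59.0
[([253.5, 292.7], 0.72), ([236.0, 222.4], 0.71)] [0.6043 0.1189 0.2369]
266 kkkkkkkkkkkkkkkRRRRRRRRRRRRRRRRRRRRRRRRRRRRRRRRRRRRRRRRRRRRRRRRRRRRRRkkkkkkkkkkkkkkkkkkkkkkkkkk
270 kkkkkkkkkkkkkkkRRRRRRRRRRRRRRRRRRRRRRRRRRRRRRRRRRRRRRRRRRRRRRRRRRRRRkkkkkkkkkkkkkkkkkkkkkkkkkkk
280 kkkkkkkkkkkkkkkkk.YYYYYYYYY.BBBBBBBBBBBBBBBBBBBBBBB.YYYYYYYYYYYYYYkkkkkkkkkkkkkkkkkkkkkkkkkkkkk
290 kkkkkkkkkkkkkkkk.YYYYYYYYYYY.BBBBBBBB......BBBBBBBB.YYYYYYYYYYYYYYY.kkkkkkkkkkkkkkkkkkkkkkkkkkk
296 kkkkkkkkkk..kkk............w.BBBBBBBB......BBBBBBBBBwwwwwwww........kkkk.kkkkkkkkkkkkkkkkkkkkkk
300 kkkkkkkkk.www............ww.BBBBBBBBB......BBBBBBBBB.w....................kkkkkkkkkkkkkkkkkkkkk
304 kkkkkkkk........wwwww..wwww.BBBBBBBBB......BBBBBBBBB..ww...wwwwwwwwwwwwwww.kkkkkkkkkkkkkkkkkkkk
306 kkkkkkkk....................BBBBBBBBB......BBBBBBBBB.........wwwwwwwwwwwww.kkkkkkkkkkkkkkkkkkkk
308 kkkkkkkkk...................BBBBBBBBBBBBBBBBBBBBBBBBB.........wwww.......w.kkkkkkkkkkkkkkkkkkkk
```

```bash
python3 -m creep '[[-0.7,0,-0.001,0,0],[-0.7,0,0,0.001,0],[-0.7,0,0,0,0],[-0.7,0,0,0.0005,0],[-0.7,0,0,0,0]]' 60
```

```text
time: 37.15
eef_pos: [0.6045, 0.1178, 0.2354]
eef_rot: [3.131, -0.0, -3.045]
ft_force: [0.2, -0.4, -3.6]
gripper_width: 0.023
gripper_force: 59.0
```

```bash
python3 -m creep '[[-0.5,0,0,0.0003,0],[-0.4,0,0,0,0],[-0.3,0,0,0,0],[-0.2,0,0,0,0],[-0.1,0,0,0,0],[0.1,0,0,0,0],[0.1,0,0,0,0],[0.1,0,0,0,0]]' 20
python3 -m creep '[[0.1,0,0,-0.01,0],[0.1,0,0,-0.02,0],[0.1,0,0,-0.03,0],[0.1,0,0,-0.04,0],[0.1,0,0,-0.03,0],[0.1,0,0,-0.02,0],[0.1,0,0,0,0],[0.1,0,0,0,0]]' 20
python3 g.py; python3 - <<'E'
from h import *
p=cam("side","s16.png");t=cam("top","t16.png")
for q in(p,t): print([(np.round(d["uv"],1).tolist(),round(d["conf"],2)) for d in imaging.search_frame(q,"bauble")[:6]],[d["uv"] for d in imaging.search_frame(q,"sample_board")[:2]])
yn=.097
for k in(-.068,.068):
    X=np.array([.617-.097*0,.118,.165])+k*np.array([-.097,.995,0]);print(proj(p,X),proj(t,X))
im=cv2.imread("pics/w13.png");h=cv2.cvtColor(im,cv2.COLOR_BGR2HSV)
def k(q):
    H,S,V=map(int,q)
    return "B" if 100<H<128 and S>120 and V>60 else "Y" if 18<H<35 and S>110 and V>100 else "R" if (H<8 or H>172) and S>130 else "w" if S<60 and V>150 else "k" if V<60 else "."
for r in range(160,226,3): print(r,"".join(k(h[r,x]) for x in range(225,290)))
E
```

```text
time: 37.95
eef_pos: [0.6045, 0.1178, 0.2351]
eef_rot: [3.131, -0.0, -3.045]
ft_force: [0.9, -0.3, 0.1]
gripper_width: 0.0473
gripper_force: 0.0
time: 38.75
eef_pos: [0.605, 0.1163, 0.3852]
eef_rot: [3.131, 0.0, -3.045]
ft_force: [0.4, 0.2, -1.4]
gripper_width: 0.047
gripper_force: 0.0
[0.6047 0.1163 0.3845] [ 3.1311 -0.001  -3.0448] 0.08730178267138718
red [ 71   2  67   5 155] [98.3355  3.3871] [ 0.4394 -0.0506  0.305 ] s -0.09292820609561274 x 0.432443312270035 ((3.0598745346069336, 66.11990356445312), 86.18592071533203)
red [244 165  26  21 499] [256.2986 175.2846] [0.5969 0.117  0.305 ] s 0.05862262216201683 x 0.6054717924304966 ((20.0, 25.0), 90.0)
blue [250 194  13  20 225] [256.2222 202.9289] [0.6296 0.1202 0.285 ] s 0.058699590750421256 x 0.6382509584940623 ((19.0, 12.0), 90.0)
carrier_grip [([10.0, 43.1], 0.74), ([242.4, 159.8], 0.56)]
marker_clip [([255.0, 204.7], 0.68)]
bauble [([367.5, 60.9], 0.85), ([310.5, 159.5], 0.68), ([413.7, 64.4], 0.57)]
[([170.9, 142.6], 0.7), ([228.3, 144.4], 0.56), ([177.4, 155.5], 0.55), ([266.7, 180.6], 0.37)] [[220.5, 125.7], [189.8, 190.7]
[... 981 characters left out ...]

196 ......YYYYYYYYYYYYYYY....BBBBBBBBBBBBB.w............YYYYYYYYYYYYY
199 YYYYYYYYYYYYYYYYYYYYYYYYYBBBBBBBBBBBBBwYYYYYYYYYYYYYYYYYYYYYYYYYY
202 YYYYYYYYYYYYYYYYYYYYYYYYY.BBBBBBBBBBBB.YYYYYYYYYYYYYYYYYYYYYYYYYY
205 YYYYYYYYYYYYYYYYYYYYYYYYY.BBBBBBBBBBBB.YYYYYYYYYYYYYYYYYYYYYYYYYY
208 YYYYYYYYYYYYYYYYYYYYYYYYY.BBBB....BBBB.YYYYYYYYYYYYYYYYYYYYYYYYYY
211 ..........................BBBB....BBBB...........................
214 ........................w.............w..........................
217 .................................................................
220 .................................................................
223 .................................................................
```

```bash
python3 - <<'E'
from h import *;import pickle
np.set_printoptions(precision=2,suppress=True)
p=pickle.load(open("W.pkl","rb"));yn=.097;ex=np.array([np.cos(yn),np.sin(yn),0]);ey=np.array([-np.sin(yn),np.cos(yn),0])
for k in(.068,-.068):
    for dx in (0,):
        X=.6256*ex+(.0587+k)*ey+[0,0,.163];print(proj(p,X,True), "top",proj(p,X+[0,0,.028],True))
im=cv2.imread("pics/w13.png");g=cv2.cvtColor(im,cv2.COLOR_BGR2GRAY)
c=cv2.HoughCircles(g[100:230,150:370],cv2.HOUGH_GRADIENT,1,40,param1=120,param2=12,minRadius=16,maxRadius=28);print(c[0][:6]+[150,100,0])
s=cv2.imread("pics/s16.png");hs=cv2.cvtColor(s,cv2.COLOR_BGR2HSV)
c=cv2.HoughCircles(cv2.resize(cv2.cvtColor(s,cv2.COLOR_BGR2GRAY)[120:190,210:285],None,fx=4,fy=4,interpolation=cv2.INTER_CUBIC),cv2.HOUGH_GRADIENT,1,40,param1=100,param2=14,minRadius=28,maxRadius=44);print(None if c is None else c[0][:6]/4+[210,120,0])
p0=cam("side");S=[proj(p0,.6256*ex+(.0587+k)*ey+[0,0,.163]) for k in(.068,-.068)];print(S)
for u,v in np.array(S).astype(int):
    for r in range(v-14,v+20,3): print(r,[tuple(int(q) for q in s[r,x,::-1]) for x in range(u-12,u+13,4)])
E
```

```text
[304.24 166.28] top [307.79 170.52]
[206.44 166.59] top [203.16 170.86]
[[313.5 159.5  18.3]
 [206.5 167.5  19.4]
 [252.5 181.5  17.4]]
[[254.62 162.38   8.3 ]
 [264.38 160.12  10.85]
 [253.38 145.12  10.02]
 [229.88 147.88  10.3 ]
 [247.88 179.62   7.2 ]
 [280.38 149.88   9.43]]
[array([233.69, 144.34]), array([254.69, 162.09])]
130 [(96, 74, 53), (102, 95, 83), (93, 94, 94), (39, 69, 55), (60, 55, 48), (106, 20, 17), (234, 235, 237)]
133 [(86, 54, 37), (104, 96, 84), (92, 93, 93), (40, 72, 56), (73, 81, 76), (92, 93, 94), (93, 94, 99)]
136 [(108, 85, 61), (105, 95, 80), (105, 103, 94), (42, 73, 57), (71, 80, 75), (99, 100, 101), (93, 95, 95)]
139 [(43, 69, 101), (233, 216, 158), (245, 243, 207), (238, 227, 173), (110, 101, 83), (111, 113, 114), (227, 199, 149)]
142 [(37, 60, 92), (236, 226, 177), (244, 237, 190), (220, 201, 146), (196, 168, 125), (112, 113, 114), (223, 194, 146)]
145 [(158, 132, 95), (197, 176, 130), (210, 185, 133), (168, 148, 107), (143, 123, 94), (111, 113, 114), (224, 196, 147)]
148 [(224, 193, 141), (107, 96, 71), (120, 106, 77), (98, 87, 64), (117, 110, 89), 
[... 1314 characters left out ...]
223, 195, 145)]
166 [(108, 110, 110), (46, 85, 67), (94, 84, 66), (103, 91, 70), (107, 99, 76), (185, 157, 120), (220, 189, 144)]
169 [(109, 110, 112), (81, 165, 126), (49, 84, 66), (79, 72, 57), (83, 117, 89), (221, 191, 144), (198, 173, 123)]
172 [(111, 112, 114), (46, 86, 68), (81, 166, 126), (67, 67, 50), (80, 162, 125), (83, 166, 128), (215, 186, 146)]
175 [(112, 113, 115), (238, 239, 240), (46, 85, 67), (68, 79, 60), (63, 127, 97), (81, 164, 124), (99, 167, 127)]
178 [(112, 114, 115), (116, 117, 119), (123, 138, 132), (68, 71, 54), (50, 96, 75), (65, 130, 99), (47, 87, 68)]
181 [(215, 217, 218), (170, 172, 174), (175, 176, 179), (90, 75, 50), (112, 117, 71), (45, 88, 68), (47, 88, 68)]
```

```bash
python3 -m creep '[[0.1,0,0,-0.02,0],[0.1,0,0,0,0],[0.1,0,0,0,0],[0.1,0,0,0,0],[0.1,0,0,0,0]]' 20; python3 g.py | grep -E "red \[24|blue \[25|bauble"; python3 -c "
from plant import job
print(job.job_done())"
```

```text
time: 39.8
eef_pos: [0.6046, 0.1161, 0.4046]
eef_rot: [3.131, -0.001, -3.045]
ft_force: [-0.3, 0.4, -0.6]
gripper_width: 0.0467
gripper_force: 0.0
red [245 162  24  19 425] [256.3765 171.3412] [0.597 0.117 0.305] s 0.05863368520539557 x 0.6054957582429115 ((18.0, 23.0), 90.0)
blue [250 190  13  19 195] [256.3333 198.0718] [0.63   0.1203 0.285 ] s 0.05874521162762388 x 0.6386626649749491 ((18.0, 12.0), 90.0)
bauble [([307.0, 156.7], 0.81), ([410.2, 65.1], 0.75), ([365.0, 62.3], 0.7)]
the job is handed in; nothing more can be done
None
```

I handed the job in at about 40 s: the filled carrier hangs freely and straight on the rail, its red grip within about 1 mm of the blue clip's line, but the loose bauble leans roughly 7° in its socket.

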